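Hang and lock the tool carrier on the bayonet hook

ROBOT

A 6-joint arm with a two-finger parallel gripper is mounted at the origin on the work surface. World frame = base frame: x ahead of the robot, y to its left, z up, the work surface at z = 0. Lengths are in mm, angles in rad, forces in N, time in s.
With the tool pointing down it reaches from about 275 to 1000 mm from the base axis. Payload 8.4 kg.
Tool frame: the origin (TCP) lies midway between the tips of the shut fingers; the grasp point (between the pads) lies 19 mm behind it; z points along the fingers, y is the direction in which the jaws open and shut (so a half turn about z gives the same grasp; the last joint's range is limited). The gripper opens to 85 mm and grips with 20 to 120 N. Pads are 22 mm wide; open, the fingers measure 114 mm over their backs; the gripper's body (76 mm by 85 mm) begins 54 mm behind the grasp point. The pads swing forward as they close: fully open they stand 13 mm farther back than shut.
Start: joints at [-1.225, 0.353, 1.633, -0, 1.155, -0.002], TCP at [213.018, -587.581, 195.481] pointing down, gripper open.
Joint ranges: [-2.63, 2.63], [-0.92, 2.1], [0.06, 2.66], [-1.3, 4.44], [0, 2.69], [-3.02, 3.02]. Speed limits (rad/s): [2.22, 2.22, 2.79, 3.14, 3.14, 3.14].

INTERFACE

Orientations are given as [roll, pitch, yaw] about the fixed x, y, z axes, in that order (R = Rz(yaw) Ry(pitch) Rx(roll)).
In Python, from rig import r gives the robot as it stands. The module is installed in compiled form; this text tells all that it offers.
- The arm moves only by the tool drive_tool, never from a script. Its argument "moves" is a list of rows, each a list of 3 entries, a list of its own where there are three numbers: the closure, from 0 (fully open) to 1 (shut), then the shift along the tool's x, y, z in cm, then the turn about the tool's z in degrees. In form: [[claw, [dx, dy, dz], roll], ...]. A call has 1 to 12 rows; each row is the pose to reach, as a shift and turn from the pose measured when the call began, along the tool's axes at that moment; what a row does not reach only later rows make up. A row lasts 1/8 s, in which the tool goes at most 62.5 mm and 10.7 degrees, less where a joint would pass 70% of its speed; a pose out of reach is approached as far as the arm can. A call with a gripper value outside its range is refused whole. The fingers move at their own pace and stop on an object; "grip_force" is the grip in N (left out, the last holds). Time passes only in rows, so rows that repeat a pose let the fingers close. It gives the time, the measured TCP pose, the force and the opening at its end, in the units of the state.
- r.sense(): the state, without advancing time (a new reading comes with each control period).
- r.grab_frame(name): name is "side" or "top"; returns a dict with "color" (400x640x3 uint8, red, green, blue), "fx", "fy", "cx", "cy" (pixels), "D" ([k1, k2, p1, p2, k3] as OpenCV has them; the pictures are not rectified), "pose" (4x4, takes a point from camera to world coordinates). Camera axes: x right, y up, looking along -z (the intrinsics and any distortion apply to the point x, -y, -z); pixel columns grow to the right and rows downward; lengths in mm; the calibration is good to about 2 mm. A picture is of the moment at which its call begins. There is no depth.
- r.sign_off(): hands the job in, once; it reports no verdict.
Trained networks look in the newest picture that a camera, given by its name, has taken for a name from the list of things; names that differ only in an ending like _2 or _b are one class to them, and where a whole thing is asked for, a point or a joint stands for the part that bears it (a point fixed in the world has none). Each returns a list of dicts, best first, with "score" (0 to 1); they miss things now and then, are a little off and sometimes report something else, mostly with a low value. They report only what shows in the picture. A call takes as long as a camera call. They do not tell look-alikes from the thing itself.
- r.outline_of(thing, camera): "mask" (400x640 bool, what is visible of it) and "at" ([column, row] in pixels, amid what is visible of it).
- r.spot_point(thing, camera): "at" ([column, row] in pixels: a listed point, or the origin of a listed thing).
The state is a dict: "clock": time; "qpos": joint angles; "qvel": joint speeds; "joint_efforts": joint torques, N m; "eef_pos": TCP position; "tcp_rot": TCP orientation; "contact_force": force on the tool from outside, world axes, zero at the start; "wrist_torque": the same for the moment, N m; "opening": opening from 0.0 (shut) to 1.0 (fully open).
Only numpy, scipy, OpenCV 4.12 (cv2) and the standard library are available. Lean on these libraries where they do the work, as an engineer would, in place of code of your own. Each camera call takes 0.05 s, during which the arm holds its last target.

TASK

Pick the blue tool carrier up off the grey mat by its black bar, lower it over the sprung bayonet post of the white bracket so that its two lugs pass down through the two slots of the brass flange, then, pressing lightly against the spring, turn it clockwise (seen from above) until the lugs drop into the locking notches; let go and leave it hanging there level. The notches sit at a different angle each time, so find them by feel; never press or twist the carrier against the hook with more than about 25 N, and leave the cup, the scriber and the file handle where they are.

Things in the scene. Friction and masses are not known exactly. Their poses are not given: they have to be found in the camera images.
- carrier_grip (a point): (All sizes in mm.) Centre of the black grip bar of the loose blue tool carrier (0.10 to 0.20 kg), 50 above its underside; stands on the mat. Bar 67 long (own y), 14 thick (own x), from 8 below to 10 above this point, on two blue legs at y = +-30, 7 thick. Below it is an open blue ring: outer diameter 68, inner 53, 22 high. z up along the ring axis, x along the lugs. A half turn about z changes nothing.
- carrier_lugs (a point): On the ring axis, level with the undersides of the carrier's two steel lugs, 48 below the grip point, 2 above the ring's underside. The lugs point inwards from the ring at +x and -x: 10 wide, 6 high, reaching in to 16 from the axis. Outside over each lug a small steel wire hook reaches 46 from the axis, its tip 30 below the grip point.
- hook_post (a point): Centre of the brass flange's top face on the upright steel post, 89 above the table when unpressed. z up, x along its two entry slots (at +x and -x, 18 wide, open to the rim). Flange diameter 48, 5 thick; core diameter 28, flush with the flange's top. The post is sprung: it yields downwards from about 3.5 N on, the carrier's weight included, 1 N more per mm, 12 mm at most, then is rigid. This point moves with it.
- channel (a point): On the post axis, level with the floor of the 9 high lug channel under the flange, 14 below its top; moves with the post. Stops bar anticlockwise turning. 0.55 to 1.4 rad clockwise from the slots (differs each time, not measured) the floor has two opposite notches 13 wide, 6 deep, each with an end stop just past it. When pressed lugs reach them the post springs up and the force falls away.
- hook: Fixed white bracket that carries the post. Origin on the table under the post axis, z up. Foot plate x = -40 to +100, y +-55, 6 thick; perforated upstand at x = 89, y +-55, 98 high; steel arm along x, 30 above the table, to a dark sleeve (diameter 26, top 44 above the table) round the post.
- mat: Grey silicone parts mat fixed to the table, 200 (x) by 140 (y) by 4 thick; origin at the centre of its underside. The carrier stands on its +x half, the scriber lies along y near its -x edge. Mat and hook can each be on the robot's left or right.
- cup: Frosted plastic cup standing on the table between mat and hook, rim diameter 66, 80 high, loose; origin at the centre of its underside. Leave alone.
- scriber: Aluminium scribing tool, 8 by 120 by 8, lying along its own y on the mat, loose; origin at its underside near the middle. Leave alone.
- file_handle: Red plastic file handle lying on the table nearer the robot, 112 (own x) by 24 by 22 high, loose; origin at its underside near the middle. Leave alone.
Things that resemble listed ones, but are neither listed nor needed, are in the scene too. Several things look just like the part that bears carrier_grip: the one meant starts farthest to the robot's right.

How it is judged:
By the outcome, as a careful person would: the job done as asked, in the order asked, and still so for the second after the job is handed in, with the robot touching nothing.
It also fails if it takes over 70 s, if anything falls off the work surface, if the arm or the gripper's body presses on something with over 40 N, if the wrist force passes 120 N, or if a joint passes its speed limit or range.

## Working session

There is one attempt and no reset: what is moved stays moved. The work goes in short steps, Python scripts to look and compute and a tool call to move; the robot and the scene stay as the last step left them, time stands still between calls to the robot, and variables do not carry over. Pictures are saved under pics/ and viewed, and the job is handed in when it is done.

Besides the shell and the picture viewer there is one more tool, called by a JSON object that holds its "name" and its "arguments", one argument or row to a line. drive_tool: Moves the arm, as the interface text tells. Its arguments: {"type":"object","properties":{"moves":{"type":"array"},"grip_force":{"type":"number"}},"required":["moves"]}

```bash
mkdir -p pics
cat > h.py <<'E'
import numpy as np, cv2
from rig import r
def save(f,n): cv2.imwrite('pics/'+n+'.png',f['color'][:,:,::-1])
def K(f): return np.array([[f['fx'],0,f['cx']],[0,f['fy'],f['cy']],[0,0,1.]])
def ray(f,px):
    u=cv2.undistortPoints(np.array([[px]],float),K(f),np.array(f['D'],float))[0,0]
    P=np.array(f['pose']); d=P[:3,:3]@np.array([u[0],-u[1],-1.]); return P[:3,3],d/np.linalg.norm(d)
def atz(f,px,z):
    o,d=ray(f,px); return o+d*(z-o[2])/d[2]
def proj(f,p):
    P=np.array(f['pose']); c=P[:3,:3].T@(np.atleast_2d(p).astype(float)-P[:3,3]).T
    q=np.array([c[0],-c[1],-c[2]]).T
    return cv2.projectPoints(q,np.zeros(3),np.zeros(3),K(f),np.array(f['D'],float))[0][:,0]
def tri(f1,p1,f2,p2):
    o1,d1=ray(f1,p1);o2,d2=ray(f2,p2)
    A=np.array([d1,-d2]).T; s=np.linalg.lstsq(A,o2-o1,rcond=None)[0]
    a=o1+d1*s[0];b=o2+d2*s[1]; return (a+b)/2,np.linalg.norm(a-b)
E
python3 - <<'E'
from h import *
for c in ['side','top']:
    f=r.grab_frame(c); save(f,c+'0'); print(c,np.round(f['pose'],3).tolist(),f['fx'])
    for t in ['carrier_grip','carrier_lugs','hook_post','channel','hook','mat','cup','scriber','file_handle']:
        for d in r.spot_point(t,c)[:4]: print(t,np.round(d['at'],1),round(d['score'],2))
s=r.sense();print(s)
E
```

```text
side [[-1.0, 0.002, -0.019, 590.743], [-0.014, -0.742, 0.67, 594.613], [-0.012, 0.67, 0.742, 657.77], [0.0, 0.0, 0.0, 1.0]] 434.8575053327174
carrier_grip [311.9 354.6] 0.7
carrier_grip [223.4 291.2] 0.69
carrier_grip [320.  250.8] 0.57
carrier_lugs [315.1 369.8] 0.84
carrier_lugs [323.7 268.5] 0.63
hook_post [354.   98.3] 0.68
channel [353.8 102.9] 0.7
hook [353.8 126.1] 0.61
mat [344.5 271.1] 0.9
cup [295.1 202. ] 0.96
scriber [384.8 256.9] 0.64
file_handle [408.3 206.3] 0.9
file_handle [347.4 269.2] 0.33
top [[0.027, 0.992, -0.12, 453.038], [-0.999, 0.03, 0.017, 76.77], [0.02, 0.119, 0.993, 1222.574], [0.0, 0.0, 0.0, 1.0]] 497.74442630210035
carrier_grip [201.8 185. ] 0.89
carrier_grip [246.4 124.8] 0.73
carrier_grip [272.7 196.9] 0.58
carrier_lugs [277.1 194.9] 0.95
carrier_lugs [203.7 186.7] 0.83
carrier_lugs [247.4 132.6] 0.57
hook_post [444.3 224.6] 0.84
hook_post [436.4 230.6] 0.34
channel [443.  224.6] 0.85
hook [437.3 228. ] 0.8
hook [272.  192.7] 0.62
mat [278.9 212. ] 0.9
cup [340.1 178.4] 0.95
scriber [284.4 241.1] 0.6
file_handle [337.6 264.1] 0.73
file_handle [277.  196.8] 0.24
{'clock': 1.0, 'qpos': array([-1.22537049e+00,  3.52987238e-01,  1.63342883e+00, -4.10705083e-06,
        1.15517167e+00, -2.42611495e-03]), 'qvel': array([ 0.00165134,  0.00041909, -0.00070334,  0.00021151,  0.00116247,
       -0.0004508 ]), 'joint_efforts': array([-1.28070733e-03, -6.05185962e+01, -3.42446816e+01, -2.13045359e-04,
        1.17135110e-03,  8.95357687e-06]), 'eef_pos': array([ 213.03140287, -587.56904236,  195.47658827]), 'tcp_rot': array([3.14158775e+00, 3.76931386e-06, 3.47853615e-01]), 'contact_force': array([-0.62982675, -0.19194471, -0.13968854]), 'wrist_torque': array([ 0.0169645 , -0.02575485, -0.05241257]), 'opening': 0.9986480247318315}
```

View pics/side0.png

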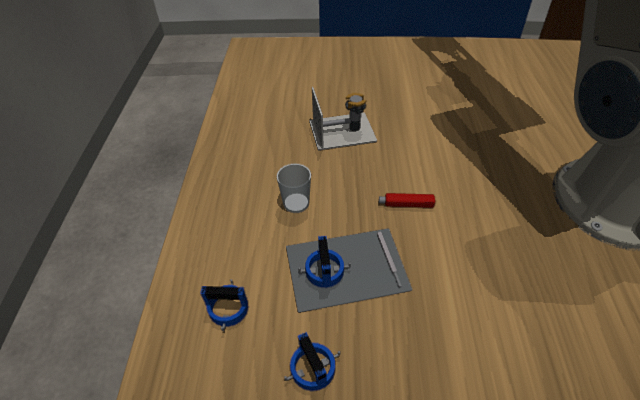

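View pics/top0.png

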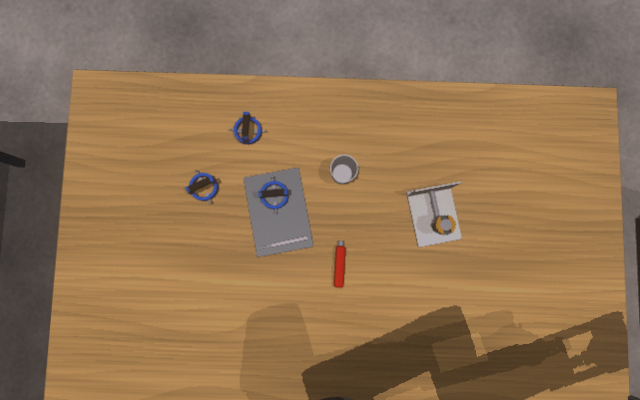

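Side view: three blue carriers. The one on the mat is at about (323,265) in the side view and (274,194) in the top view; it's the farthest right of the three, so it's the one I want. The hook post is at (355,101) side and (444,225) top.

Run:
```python
from h import *
T={'carrier_grip':([320,250.8],[272.7,196.9]),'lugs':([323.7,268.5],[277.1,194.9]),'post':([354,98.3],[444.3,224.6]),'chan':([353.8,102.9],[443,224.6]),'hook':([353.8,126.1],[437.3,228]),'cup':([295.1,202],[340.1,178.4]),'scr':([384.8,256.9],[284.4,241.1]),'fh':([408.3,206.3],[337.6,264.1]),'mat':([344.5,271.1],[278.9,212])}
fs=r.grab_frame('side');ft=r.grab_frame('top')
for k,(a,b) in T.items():
    p,e=tri(fs,a,ft,b); print(k,np.round(p,1),round(e,1))
def crop(f,c,n,w=50,h=36,s=8):
    x,y=c; im=f['color'][y-h:y+h,x-w:x+w,::-1]; return cv2.resize(im,None,fx=s,fy=s,interpolation=cv2.INTER_CUBIC)
a=crop(fs,(325,265),'');b=crop(ft,(275,195),'')
c=crop(fs,(352,110),'');d=crop(ft,(440,222),'')
g=np.vstack([np.hstack([a,b]),np.hstack([c,d])]); g=cv2.resize(g,(800,576)); cv2.imwrite('pics/crops.png',g)
```

```text
carrier_grip [604.  172.1  64.6] 15.1
lugs [607.6 167.3   6.6] 2.8
post [ 542.1 -223.2   94.3] 2.6
chan [ 542.6 -223.4   81.9] 1.7
hook [ 539.6 -227.6   12.7] 2.4
cup [660.2  12.8   9.2] 11.5
scr [496.3 144.8  10.1] 0.4
fh [441.3  14.7   1.5] 6.0
mat [568.6 162.2  -9.9] 0.4
```

View pics/crops.png

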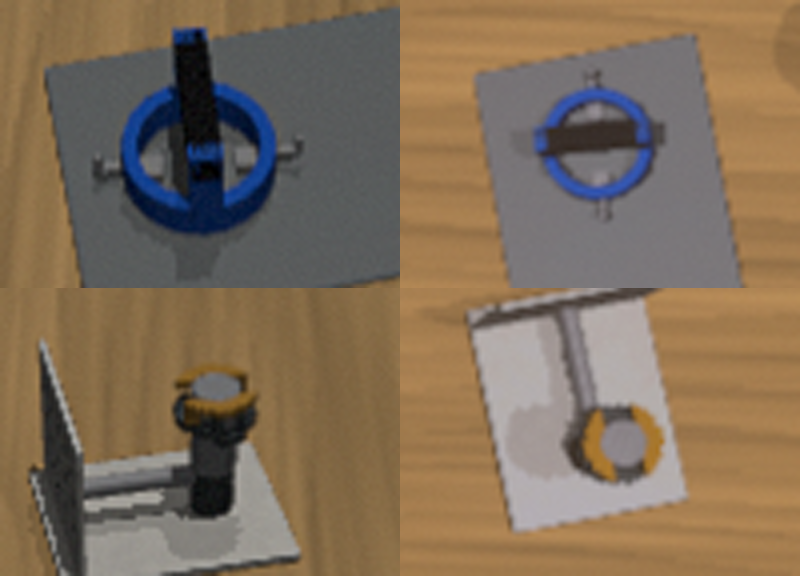

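```bash
cat > fit.py <<'E'
from h import *
from scipy.optimize import minimize
S=6
def box(x0,x1,y0,y1,z0,z1): return np.array([[x,y,z] for x in(x0,x1) for y in(y0,y1) for z in(z0,z1)],float)
th=np.linspace(0,2*np.pi,49)[:-1]
def circ(R,z): return np.c_[R*np.cos(th),R*np.sin(th),0*th+z]
def place(P,q):
    c,s=np.cos(q[2]),np.sin(q[2]); return np.c_[q[0]+c*P[:,0]-s*P[:,1],q[1]+s*P[:,0]+c*P[:,1],P[:,2]]
def carrier(f,q,org,shape,z0=4.):
    h,w=shape; im=np.zeros((h*S,w*S),np.float32)
    def dr(P,v,hull=True):
        P=P+[0,0,z0]
        p=proj(f,place(P,q)); p=((p-org+0.5)*S).astype(np.float32)
        if hull:p=cv2.convexHull(p)
        cv2.fillPoly(im,[np.round(p).astype(np.int32)],v)
    dr(np.r_[circ(34,0),circ(34,22)],1.)
    # hole: visible opening (top inner), then inner wall part blue
    m1=np.zeros_like(im);m2=np.zeros_like(im)
    for m,z in((m1,22),(m2,0)):
        p=((proj(f,place(circ(26.5,z)+[0,0,z0],q))-org+.5)*S); cv2.fillPoly(m,[np.round(p).astype(np.int32)],1.)
    im[(m1>0)&(m2>0)]=0
    # lugs/hook over ring ignored; legs + bar sorted by distance
    cam=np.array(f['pose'])[:3,3]
    items=[(box(-7,7,26.5,33.5,22,60),1.),(box(-7,7,-33.5,-26.5,22,60),1.),(box(-7.,7.,-26.5,26.5,42,60),0.)]
    items.sort(key=lambda a:-np.linalg.norm(place(a[0]+[0,0,z0],q).mean(0)-cam))
    for P,v in items: dr(P,v)
    return cv2.resize(im,(w,h),interpolation=cv2.INTER_AREA)
def flange(f,q,org,shape,z0=89.):
    h,w=shape; im=np.zeros((h*S,w*S),np.float32)
    def dr(P,v,hull=True):
        p=proj(f,place(P,q)); p=((p-org+0.5)*S).astype(np.float32)
        if hull:p=cv2.convexHull(p)
        cv2.fillPoly(im,[np.round(p).astype(np.int32)],v)
    dr(np.r_[circ(24,z0),circ(24,z0-5)],1.)
    a=np.arcsin(9/24)
    for s in(1,-1):
        P=np.array([[s*12,-9,z0],[s*25,-9,z0],[s*25,9,z0],[s*12,9,z0]]);P2=P-[0,0,5]
        m1=np.zeros_like(im);m2=np.zeros_like(im)
        for m,X in((m1,P),(m2,P2)):
            p=(proj(f,place(X,q))-org+.5)*S; cv2.fillPoly(m,[np.round(p).astype(np.int32)],1.)
        im[(m1>0)&(m2>0)]=0
    dr(circ(14,z0),0.)
    return cv2.resize(im,(w,h),interpolation=cv2.INTER_AREA)
def run(f,model,mask,q0,org,lo=None):
    org=np.array(org,float)
    def cost(p):
        q=np.array(q0)+np.array(p)*[1,1,.05]; return ((model(f,q,org,mask.shape)-mask)**2).sum()
    best=None
    for y in np.linspace(-6,6,7):
        for d in((0,0),(3,3),(-3,-3),(3,-3),(-3,3)):
            m=minimize(cost,[d[0],d[1],y],method='Nelder-Mead',options=dict(initial_simplex=[[d[0],d[1],y],[d[0]+3,d[1],y],[d[0],d[1]+3,y],[d[0],d[1],y+1.5]],xatol=.05,fatol=.01))
            if best is None or m.fun<best.fun:best=m
    return np.array(q0)+best.x*[1,1,.05],best.fun,mask.sum()
E
cat > run1.py <<'E'
from fit import *
out=[]
for c,oc,of in(('side',(325,265),(352,105)),('top',(275,195),(443,224))):
    f=r.grab_frame(c); im=f['color'].astype(np.float32)
    def sub(o,w=38,h=34): return im[o[1]-h:o[1]+h,o[0]-w:o[0]+w],(o[0]-w,o[1]-h)
    s,org=sub(oc); bl=s[...,2]-(s[...,0]+s[...,1])/2; m=np.clip(bl/np.percentile(bl,97),0,1)
    q,fun,n=run(f,carrier,m,[605,169,0.05],org); print(c,'carrier',q.round(3),fun,n)
    v1=np.hstack([m,carrier(f,q,np.array(org,float),m.shape)])
    s,org=sub(of,26,22); br=s[...,0]-s[...,2]; 
    hsv=cv2.cvtColor(s.astype(np.uint8),cv2.COLOR_RGB2HSV).astype(float); m=(((hsv[...,1]>150)&(s[...,0]>110))).astype(np.float32)
    cv2.imwrite('pics/t_%s.png'%c,cv2.resize(s[...,::-1],None,fx=10,fy=10))
    print(hsv[...,1].max())
    q,fun,n=run(f,flange,m,[541,-223,0.1],org); print(c,'flange',q.round(3),fun,n)
    v2=np.hstack([m,flange(f,q,np.array(org,float),m.shape)])
    v2=cv2.copyMakeBorder(v2,0,v1.shape[0]-v2.shape[0],0,v1.shape[1]-v2.shape[1],0)
    out.append(np.vstack([v1,v2]))
g=(np.hstack(out)*255).astype(np.uint8); g=cv2.resize(g,None,fx=2.6,fy=2.6,interpolation=0); print(g.shape); cv2.imwrite('pics/fit1.png',g)
E
python3 run1.py
```

```text
side carrier [6.05274e+02 1.70550e+02 1.12000e-01] 214.72003173828125 585.00604
215.0
side flange [ 5.39646e+02 -2.32494e+02  2.97000e-01] 71.00926208496094 60.0
top carrier [6.09233e+02 1.75120e+02 2.08000e-01] 19.33755874633789 301.49295
190.0
top flange [ 5.42651e+02 -2.27126e+02  2.07000e-01] 42.888118743896484 115.0
(354, 790)[ WARN:0@19.227] global loadsave.cpp:1063 imwrite_ Unsupported depth image for selected encoder is fallbacked to CV_8U.
```

View pics/fit1.png

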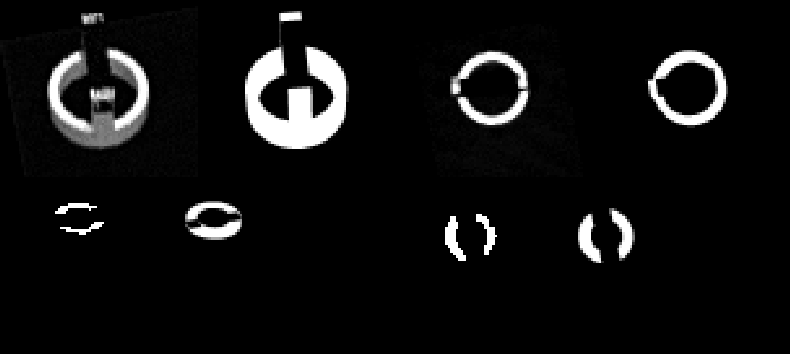

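View pics/t_top.png

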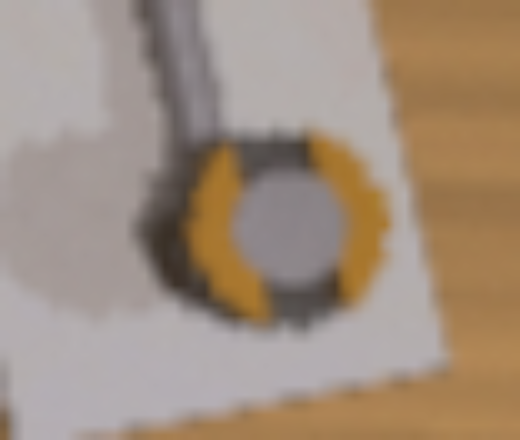

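View pics/t_side.png

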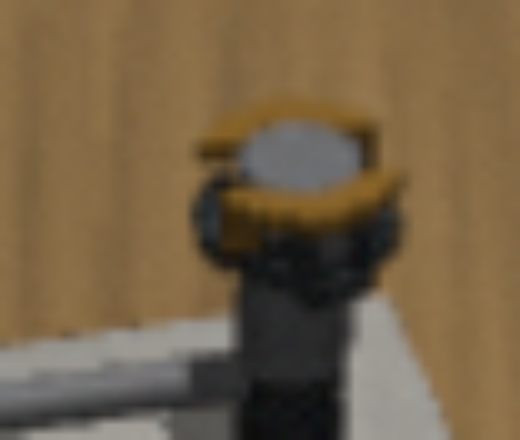

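```bash
cat > run1.py <<'E'
from fit import *
import sys
out=[]
for c,oc,of in(('side',(325,265),(352,105)),('top',(275,195),(443,224))):
    f=r.grab_frame(c); im=f['color'].astype(np.float32)
    def sub(o,w=38,h=34): return im[o[1]-h:o[1]+h,o[0]-w:o[0]+w],(o[0]-w,o[1]-h)
    s,org=sub(oc); bl=(s[...,2]-s[...,0])/(s.max(-1)+10); m=np.clip((bl-.2)/.4,0,1)
    q,fun,n=run(f,carrier,m,[607,172,0.12],org); print(c,'carrier',q.round(3),fun,n)
    v1=np.hstack([m,carrier(f,q,np.array(org,float),m.shape)])
    s,org=sub(of,26,22); sat=(s[...,0]-s[...,2])/(s[...,0]+5)
    m=np.clip((sat-(.5 if c=='side' else .3))/.2,0,1)*np.clip((s[...,0]-50)/40,0,1)
    if c=='side': m[26:]=0
    else: m[:, 44:]=0; m[34:]=0
    q,fun,n=run(f,flange,m,[541,-227,0.2],org); print(c,'flange',q.round(3),fun,n)
    v2=np.hstack([m,flange(f,q,np.array(org,float),m.shape)])
    v2=cv2.copyMakeBorder(v2,0,v1.shape[0]-v2.shape[0],0,v1.shape[1]-v2.shape[1],0)
    out.append(np.vstack([v1,v2]))
g=(np.hstack(out)*255).astype(np.uint8); g=cv2.resize(g,None,fx=2.6,fy=2.6,interpolation=0); cv2.imwrite('pics/fit2.png',g)
E
python3 run1.py
```

```text
side carrier [6.05230e+02 1.70535e+02 1.10000e-01] 75.82699584960938 819.9601
side flange [ 5.39748e+02 -2.32587e+02  2.53000e-01] 44.17817306518555 72.946815
top carrier [6.08858e+02 1.74905e+02 1.81000e-01] 38.89107894897461 222.24634
top flange [ 5.42961e+02 -2.26758e+02  2.09000e-01] 109.29956817626953 238.18376
```

View pics/fit2.png

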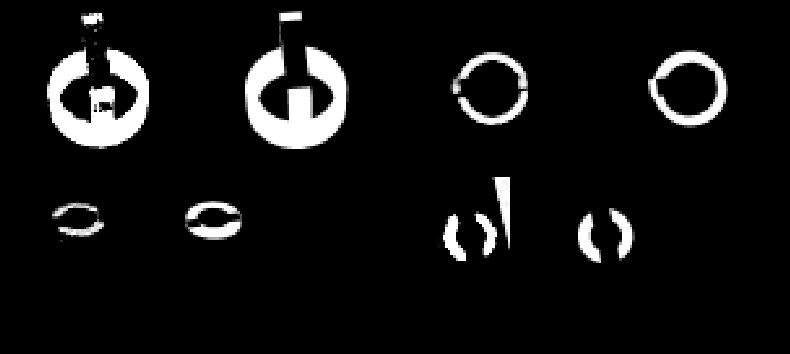

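```bash
cat > go.py <<'E'
from h import *
from scipy.spatial.transform import Rotation as Ro
def plan(tgt,yaw):
    s=r.sense(); R=Ro.from_euler('xyz',s['tcp_rot']).as_matrix()
    d=R.T@(np.array(tgt)-s['eef_pos']); R2=Ro.from_euler('xyz',[np.pi,0,yaw]).as_matrix()
    t=Ro.from_matrix(R.T@R2).as_euler('xyz',degrees=True)
    print('t',s['clock'],'shift cm',(d/10).round(2),'turn',t.round(2),'n>=',np.linalg.norm(d)/62.5,abs(t[2])/10.7,'F',s['contact_force'].round(1),'M',s['wrist_torque'].round(2),s['eef_pos'].round(1),s['tcp_rot'].round(3))
E
python3 -c "
from go import *
plan([607,172.7,120],1.72)"
```

```text
t 1.3 shift cm [ 62.95 -58.05   7.55] turn [ -0.     0.   -78.62] n>= 13.754187789814528 7.3477777398651725 F [-0.5 -0.1  0.1] M [-0.03  0.04  0.01] [ 213.  -587.6  195.5] [3.142 0.    0.348]
```

{"name": "drive_tool", "arguments": {
  "moves": [
    [0, [5, -4.6, 0], -6],
    [0, [10, -9.2, 0], -13],
    [0, [15.5, -14.3, 0], -20],
    [0, [21, -19.4, 0], -27],
    [0, [26.5, -24.5, 0], -34],
    [0, [32, -29.5, 0], -41],
    [0, [37.5, -34.6, 0], -48],
    [0, [43, -39.7, 0], -55],
    [0, [48.5, -44.8, 0], -62],
    [0, [54, -49.8, 0], -69],
    [0, [59, -54.4, 2], -75],
    [0, [62.95, -58.05, 4], -78.6]
  ],
  "grip_force": 40
}}

```text
clock: 2.8
eef_pos: [558.6, 79.1, 177.0]
tcp_rot: [3.14, 0.0, 1.723]
contact_force: [1.4, -1.1, -0.0]
opening: 1.002
```

```bash
python3 -c "
from go import *
plan([607,172.7,38],1.72)"
```

```text
t 2.8 shift cm [ 8.52  6.18 13.91] turn [0.1  0.01 0.15] n>= 2.790221922723227 0.013956719691298483 F [ 1.4 -1.1 -0. ] M [-0.04 -0.02 -0.01] [558.6  79.1 177. ] [3.14  0.    1.723]
```

{"name": "drive_tool", "arguments": {
  "moves": [
    [0, [4.5, 3.2, 1], 0],
    [0, [8.5, 6.2, 3], 0],
    [0, [8.5, 6.2, 5], 0],
    [0, [8.5, 6.2, 5], 0]
  ]
}}

```text
clock: 3.3
eef_pos: [605.7, 172.7, 125.3]
tcp_rot: [-3.14, 0.001, 1.724]
contact_force: [-1.1, -0.6, -0.1]
opening: 0.998
```

```bash
python3 -c "
from go import *
plan([607,172.7,38],1.72)
f=r.grab_frame('side'); save(f,'s1'); g=r.grab_frame('top'); save(g,'t1')
a=f['color'][160:360,200:440,::-1];b=g['color'][110:270,180:372,::-1]
cv2.imwrite('pics/v1.png',np.hstack([cv2.resize(a,(400,333)),cv2.resize(b,(400,333))]))"
```

```text
t 3.3 shift cm [-0.01  0.14  8.73] turn [-0.1   0.04  0.21] n>= 1.3964387585107596 0.019348191066313716 F [-1.1 -0.6 -0.1] M [-0.06  0.01  0.02] [605.7 172.7 125.3] [-3.140e+00  1.000e-03  1.724e+00]
```

View pics/v1.png

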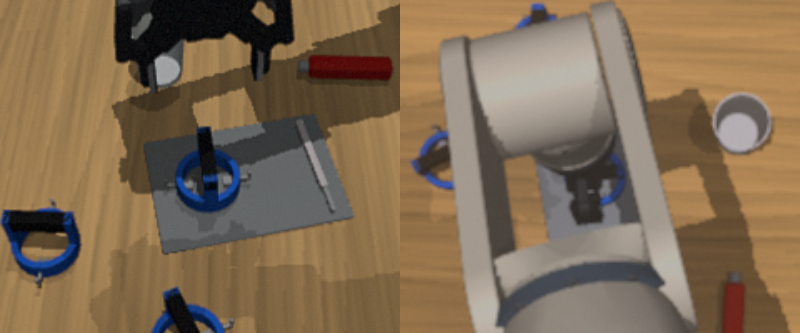

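The jaws stand astride the bar in the side view, so I'm going down.

{"name": "drive_tool", "arguments": {
  "moves": [
    [0, [0, 0.1, 4], 0],
    [0, [0, 0.1, 7], 0],
    [0, [0, 0.1, 8.7], 0],
    [0, [0, 0.1, 8.7], 0],
    [1, [0, 0.1, 8.7], 0],
    [1, [0, 0.1, 8.7], 0],
    [1, [0, 0.1, 8.7], 0],
    [1, [0, 0.1, 8.7], 0],
    [1, [0, 0.1, 8.7], 0],
    [1, [0, 0.1, 8.7], 0]
  ],
  "grip_force": 60
}}

```text
clock: 4.65
eef_pos: [608.2, 172.4, 40.4]
tcp_rot: [3.14, 0.0, 1.722]
contact_force: [0.0, -0.0, 1.0]
opening: 0.0
```

```bash
python3 -c "
from go import *
plan([607,172.7,38],1.72)
f=r.grab_frame('side'); save(f,'s2')
a=f['color'][160:360,200:440,::-1]
cv2.imwrite('pics/v2.png',cv2.resize(a,(720,600)))"
```

```text
t 4.65 shift cm [ 0.05 -0.11  0.24] turn [0.09 0.02 0.13] n>= 0.043340057970053684 0.012461096219517662 F [ 0. -0.  1.] M [ 0.02 -0.   -0.01] [608.2 172.4  40.4] [3.14  0.    1.722]
```

View pics/v2.png

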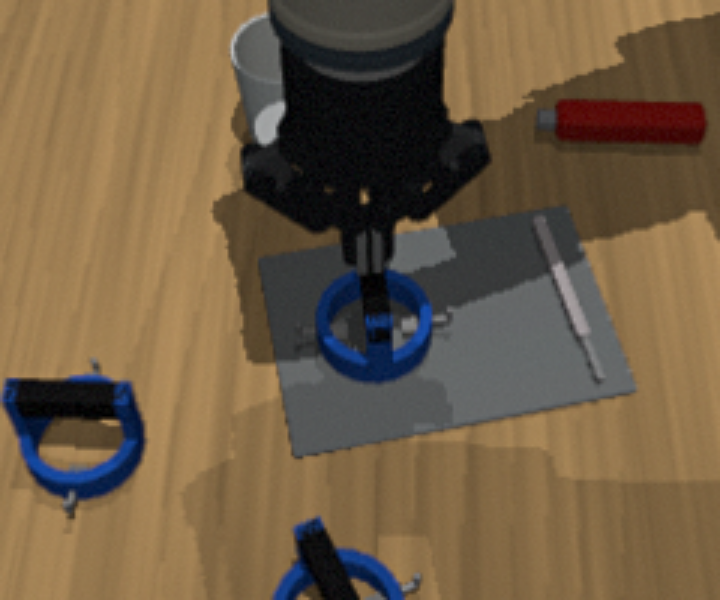

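```bash
python3 -c "
from go import *
f=r.grab_frame('side')
e=r.sense()['eef_pos']
for z in (0,19,40): print(z,proj(f,e+[0,0,z]))
for q in ([605.2,170.5],[608.9,174.9]):
  print(proj(f,[[*q,54],[*q,64],[*q,26]]))
g=r.grab_frame('top'); b=g['color'][110:270,180:372,::-1]
a=f['color'][225:300,275:375,::-1]
cv2.imwrite('pics/v3.png',np.hstack([cv2.resize(a,(440,330),interpolation=2),cv2.resize(b,(360,330))]))"
```

```text
0 [[322.22834985 259.90380961]]
19 [[322.04476048 253.45797045]]
40 [[321.83335797 246.02927878]]
[[323.87268981 254.39341967]
 [323.79288507 250.9322666 ]
 [324.08767166 263.71300947]]
[[321.63139599 256.53637766]
 [321.52787069 253.08450386]
 [321.91033873 265.82928184]]
```

View pics/v3.png

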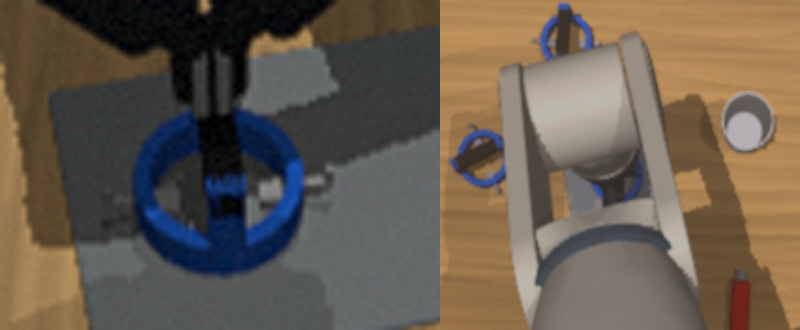

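```bash
python3 -c "
from go import *
f=r.grab_frame('side')
print(r.sense()['opening'],r.sense()['qpos'])
a=f['color'][215:290,275:375,::-1].astype(float)
a=255*(a/255)**.5
cv2.imwrite('pics/v4.png',cv2.resize(a.astype(np.uint8),(800,600),interpolation=2))"
```

```text
0.0004912405588416575 [ 2.74104597e-01  5.37762438e-01  1.73253588e+00 -6.24166481e-04
  8.69792917e-01  1.22975891e-01]
```

View pics/v4.png

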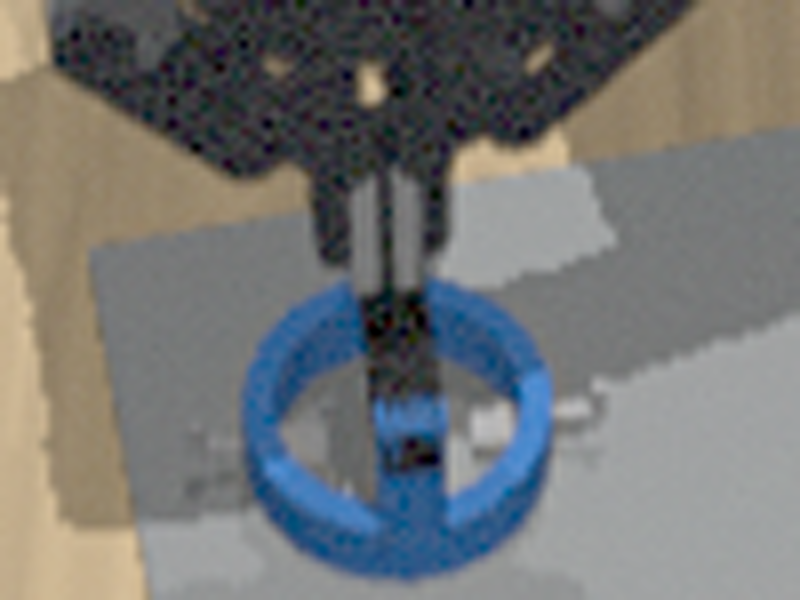

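```bash
python3 -c "
from go import *
f=r.grab_frame('side')
print(proj(f,[[655,191,138],[655,183,138],[555,169,138],[655,183,170],[655,183,180]]))
print(proj(f,[[608,183,40],[608,183,64],[608,183,80],[608,172,40],[608,150,40],[608,140,40],[608,130,40],[608,205,64],[608,139,64]]))
print(atz(f,(323.5,251.2),40))
"
```

```text
[[290.02414885 233.27363569]
 [290.37310412 229.12491117]
 [355.70566217 222.23043945]
 [288.83092253 215.58573604]
 [288.32635189 211.14431436]]
[[322.21711529 265.23553684]
 [321.98149749 257.11242294]
 [321.81777533 251.46302848]
 [322.33034563 259.83995046]
 [322.55052525 249.35135296]
 [322.64792386 244.71299194]
 [322.74369626 240.15289312]
 [321.73748021 268.34623271]
 [322.44205954 235.92770731]]
[606.28414735 153.92893549  40.        ]
```

View pics/s1.png

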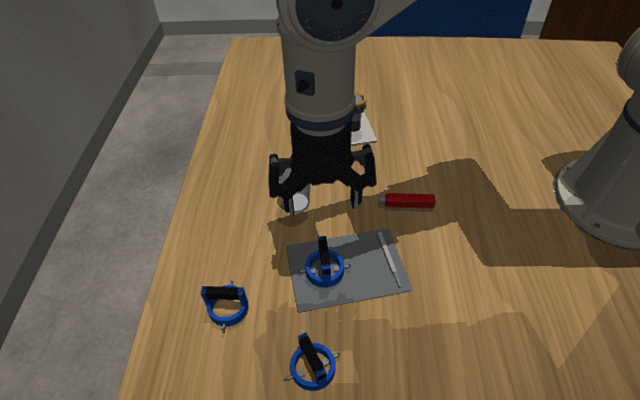

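```bash
python3 -c "
from go import *
f=r.grab_frame('side');g=r.grab_frame('top')
print(proj(f,[[0,0,0],[100,0,0],[0,100,0],[0,-100,0],[80,0,0]]))
def dots(F,im,P,col):
  for p in proj(F,P): cv2.circle(im,tuple(int(round(v*2)) for v in p),3,col,-1)
e=r.sense()['eef_pos']
a=cv2.resize(f['color'][:,:,::-1],None,fx=2,fy=2);b=cv2.resize(g['color'][:,:,::-1],None,fx=2,fy=2)
P=[e,e+[0,0,19],e+[0,0,73],e+[0,0,150]]
t=np.linspace(0,6.28,40);B=np.c_[95*np.cos(t),95*np.sin(t),0*t]
for F,im in((f,a),(g,b)): dots(F,im,P,(0,0,255)); dots(F,im,B,(0,255,0))
cv2.imwrite('pics/v5.png',a[200:800,480:1280]); cv2.imwrite('pics/v6.png',b[200:800,300:1100])
"
```

```text
[[613.97416917 201.55831754]
 [568.85737818 201.44915849]
 [634.8125376  239.61506499]
 [595.38242612 168.49155674]
 [578.00961269 201.47121348]]
```

View pics/v5.png

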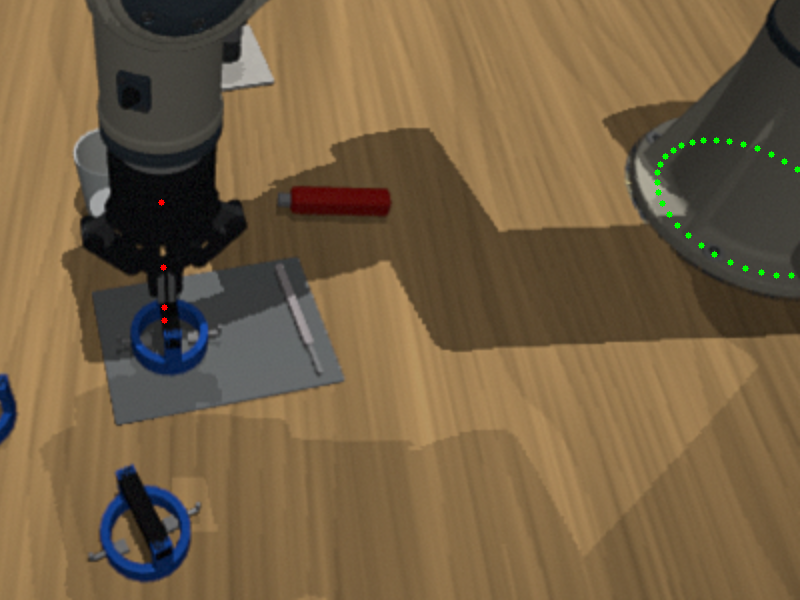

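View pics/v6.png

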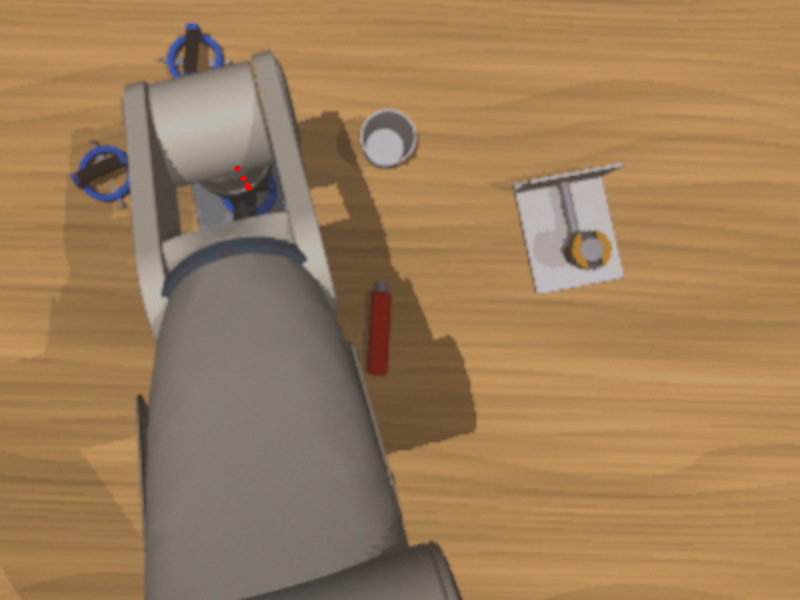

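```bash
python3 -c "
from go import *
g=r.grab_frame('top'); e=r.sense()['eef_pos']
print(proj(g,[e,e+[0,0,19],e+[0,0,73]]))
a=g['color'][160:220,235:315,::-1].astype(float); a=255*(a/255)**.5
cv2.imwrite('pics/v7.png',cv2.resize(a.astype(np.uint8),(800,600),interpolation=2))"
```

```text
[[273.89393137 193.34781566]
 [273.28193169 192.27914333]
 [271.42991695 189.04506962]]
```

View pics/v7.png

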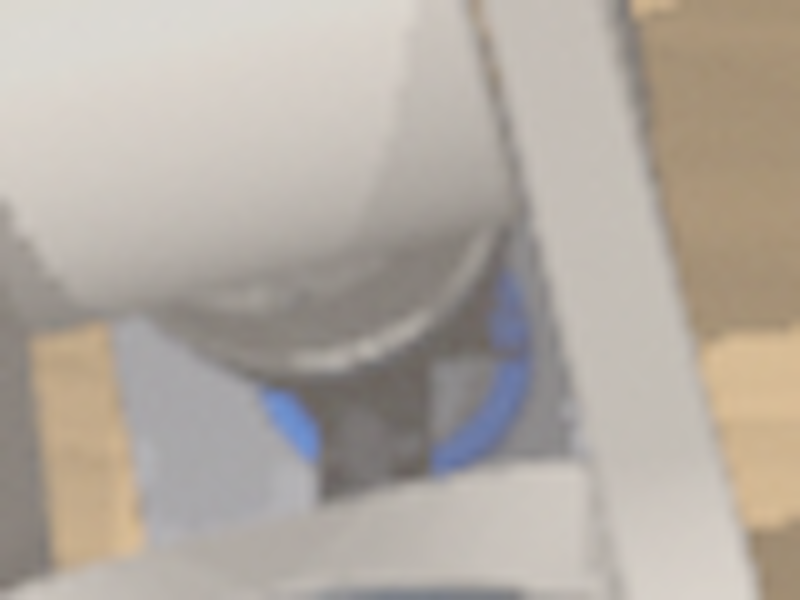

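{"name": "drive_tool", "arguments": {
  "moves": [
    [1, [0, 0, 0.4], 0],
    [1, [0, 0, 0.8], 0],
    [1, [0, 0, 1.0], 0],
    [1, [0, 0, 1.0], 0]
  ]
}}

```text
clock: 5.55
eef_pos: [608.0, 172.3, 30.1]
tcp_rot: [3.14, 0.0, 1.722]
contact_force: [1.0, -0.4, 0.3]
opening: 0.001
```

```bash
python3 -c "
from go import *
plan([607,172.7,38],1.72)
f=r.grab_frame('side')
a=f['color'][215:290,275:375,::-1].astype(float)
a=255*(a/255)**.5
cv2.imwrite('pics/v8.png',cv2.resize(a.astype(np.uint8),(800,600),interpolation=2))"
```

```text
t 5.55 shift cm [ 0.05 -0.09 -0.79] turn [0.06 0.02 0.14] n>= 0.12759697022692287 0.0127927736133069 F [ 1.  -0.4  0.3] M [0.01 0.05 0.02] [608.  172.3  30.1] [3.14  0.    1.722]
```

View pics/v8.png

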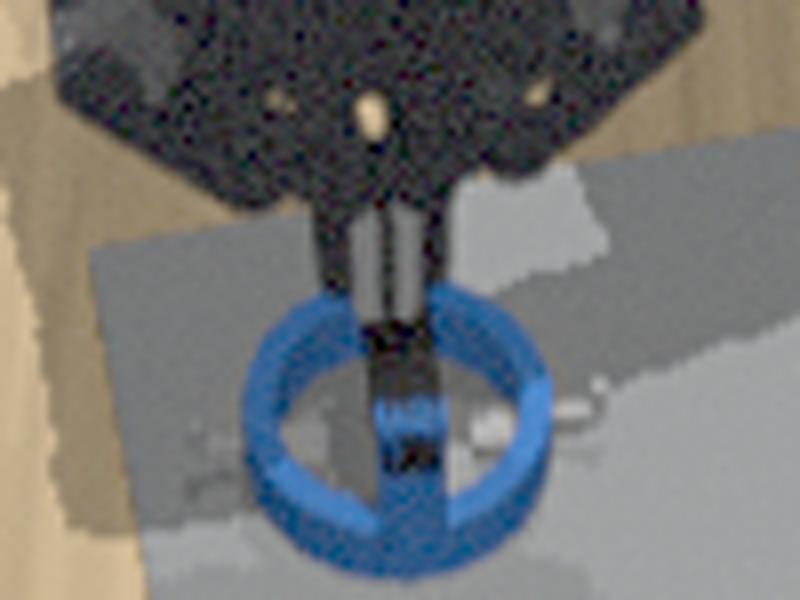

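{"name": "drive_tool", "arguments": {
  "moves": [
    [0, [0, 0, 0], 0],
    [0, [0, 0, 0], 0],
    [0, [0, 0, 0], 0],
    [0, [0, 0, 0], 0],
    [0, [0, 0, 0], 0],
    [0, [0, 0, 1.5], 0],
    [0, [0, 0, 2.4], 0],
    [0, [0, 0, 2.4], 0]
  ]
}}

```text
clock: 6.6
eef_pos: [607.1, 172.1, 4.8]
tcp_rot: [-3.141, 0.001, 1.722]
contact_force: [-0.3, -0.5, 0.6]
opening: 0.999
```

```bash
python3 -c "
from go import *
plan([607,172.7,-2],1.72)
f=r.grab_frame('side')
a=f['color'][205:295,265:385,::-1].astype(float)
a=255*(a/255)**.5
cv2.imwrite('pics/v9.png',cv2.resize(a.astype(np.uint8),(800,600),interpolation=2))"
```

```text
t 6.6 shift cm [0.06 0.   0.68] turn [-0.06  0.03  0.14] n>= 0.10924214812476876 0.01289924255210025 F [-0.3 -0.5  0.6] M [ 0.03 -0.02 -0.  ] [607.1 172.1   4.8] [-3.141e+00  1.000e-03  1.722e+00]
```

View pics/v9.png

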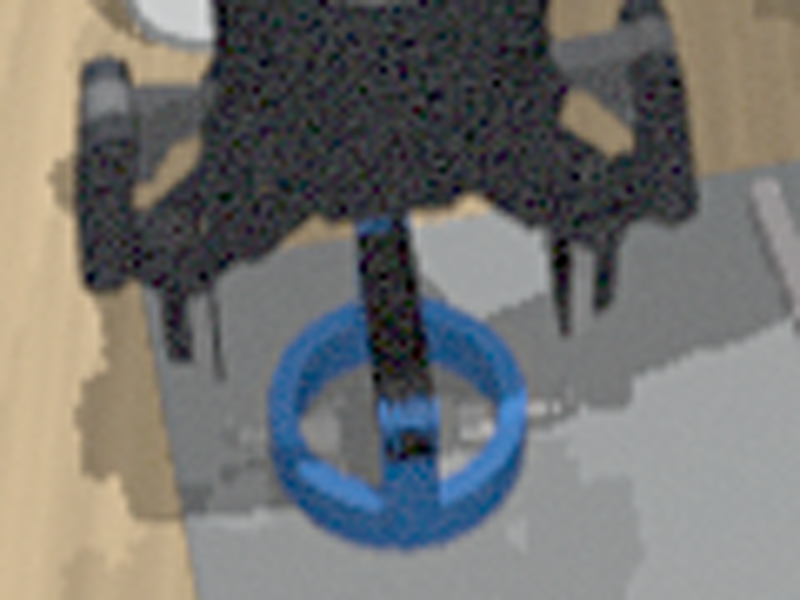

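{"name": "drive_tool", "arguments": {
  "moves": [
    [0, [0, 0, 0.4], 0],
    [0, [0, 0, 0.7], 0],
    [0, [0, 0, 0.7], 0],
    [1, [0, 0, 0.7], 0],
    [1, [0, 0, 0.7], 0],
    [1, [0, 0, 0.7], 0],
    [1, [0, 0, 0.7], 0],
    [1, [0, 0, 0.7], 0]
  ]
}}

```text
clock: 7.65
eef_pos: [607.6, 172.2, -1.4]
tcp_rot: [-3.141, 0.001, 1.722]
contact_force: [-0.5, -0.4, 1.1]
opening: 0.156
```

```bash
python3 -c "
from go import *
plan([607,172.7,-2],1.72)
f=r.grab_frame('side')
a=f['color'][205:295,265:385,::-1].astype(float)
a=255*(a/255)**.5
cv2.imwrite('pics/v10.png',cv2.resize(a.astype(np.uint8),(800,600),interpolation=2))"
```

```text
t 7.65 shift cm [ 0.06 -0.05  0.06] turn [-0.01  0.03  0.14] n>= 0.015383073062142014 0.012847027872572192 F [-0.5 -0.4  1.1] M [0.02 0.17 0.03] [607.6 172.2  -1.4] [-3.141e+00  1.000e-03  1.722e+00]
```

View pics/v10.png

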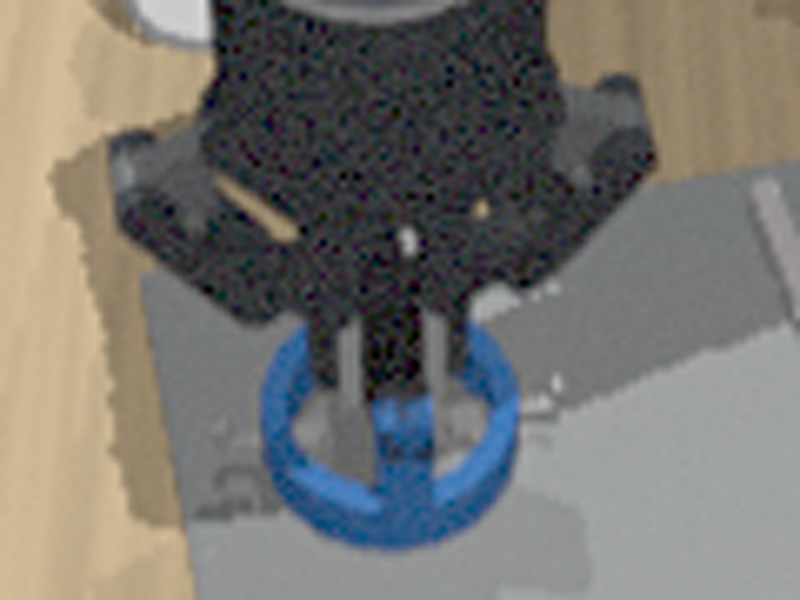

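Gripped: the opening of 0.156 (about 13 mm) matches the bar. The arm's z reading is about 40 mm below what the cameras show. Now lifting.

{"name": "drive_tool", "arguments": {
  "moves": [
    [1, [0, 0, -1], 0],
    [1, [0, 0, -4], 0],
    [1, [0, 0, -8], 0],
    [1, [0, 0, -12], 0],
    [1, [0, 0, -15], 0],
    [1, [0, 0, -15], 0],
    [1, [0, 0, -15], 0]
  ]
}}

```text
clock: 8.57
eef_pos: [606.9, 172.1, 147.8]
tcp_rot: [-3.14, 0.001, 1.722]
contact_force: [-0.5, -0.3, -2.5]
opening: 0.153
```

```bash
python3 -c "
from go import *
plan([541.5,-229.7,150],1.80)
plan([541.5,-229.7,110],1.80)
f=r.grab_frame('side');save(f,'s11')"
```

```text
t 8.575 shift cm [-38.73 -12.53  -0.19] turn [-0.07  0.03 -4.45] n>= 6.513252842798186 0.4155122624398205 F [-0.5 -0.3 -2.5] M [-0.06 -0.02  0.01] [606.9 172.1 147.8] [-3.140e+00  1.000e-03  1.722e+00]
t 8.575 shift cm [-38.73 -12.53   3.81] turn [-0.07  0.03 -4.45] n>= 6.541102765201114 0.4155122624398205 F [-0.5 -0.3 -2.5] M [-0.06 -0.02  0.01] [606.9 172.1 147.8] [-3.140e+00  1.000e-03  1.722e+00]
```

View pics/s11.png

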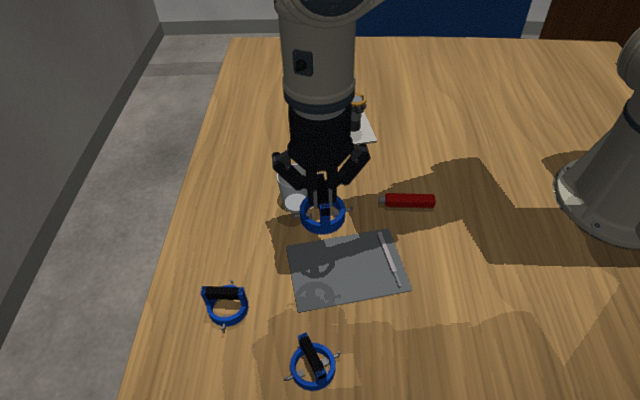

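{"name": "drive_tool", "arguments": {
  "moves": [
    [1, [-4, -1.3, 0], 0],
    [1, [-9, -2.9, 0], -1],
    [1, [-14.5, -4.7, 0], -2],
    [1, [-20, -6.5, 0], -3],
    [1, [-25.5, -8.3, 0], -4],
    [1, [-31, -10.0, 0], -4.4],
    [1, [-35.5, -11.5, 0], -4.4],
    [1, [-38.7, -12.5, 1], -4.4],
    [1, [-38.7, -12.5, 2], -4.4],
    [1, [-38.7, -12.5, 2], -4.4],
    [1, [-38.7, -12.5, 2], -4.4]
  ]
}}

```text
clock: 10.0
eef_pos: [541.4, -228.4, 127.4]
tcp_rot: [-3.139, -0.0, 1.8]
contact_force: [0.4, -0.5, -1.5]
opening: 0.157
```

```bash
python3 -c "
from go import *
plan([541.5,-229.7,110],1.80)
f=r.grab_frame('side');save(f,'s12');g=r.grab_frame('top');save(g,'t12')
a=f['color'][40:160,280:440,::-1];b=g['color'][165:285,360:520,::-1]
cv2.imwrite('pics/v12.png',np.hstack([cv2.resize(a,(400,300)),cv2.resize(b,(400,300))]))"
```

```text
t 10.0 shift cm [-0.13 -0.02  1.74] turn [-0.17 -0.01  0.02] n>= 0.27939608190564696 0.0014599170670132262 F [ 0.4 -0.5 -1.5] M [0.02 0.03 0.05] [ 541.4 -228.4  127.4] [-3.139 -0.     1.8  ]
```

View pics/v12.png

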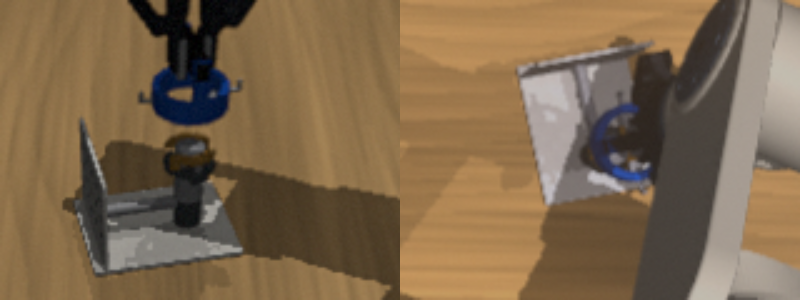

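```bash
cat > run2.py <<'E'
from fit import *
s0=cv2.imread('pics/side0.png')[:,:,::-1].astype(np.float32);t0=cv2.imread('pics/top0.png')[:,:,::-1].astype(np.float32)
f=r.grab_frame('side');g=r.grab_frame('top')
# core centroids
for F,im,o in((f,s0,(352,105)),(g,t0,(443,224))):
    x0,y0=o[0]-26,o[1]-22; s=im[y0:y0+44,x0:x0+52]
    sat=(s.max(-1)-s.min(-1))/(s.max(-1)+5); m=((sat<.15)&(s.max(-1)>95)).astype(np.uint8)
    n,l,st,ce=cv2.connectedComponentsWithStats(m,connectivity=4)
    c=np.array([29,15]) if F is f else np.array([29,23])
    k=l[c[1],c[0]]; px=ce[k]+[x0,y0]; print('core',st[k],px.round(2),atz(F,px,89).round(1))
q=[541,-229,.23]
im=f['color'].astype(np.float32); o=(355,78);x0,y0=o[0]-32,o[1]-26; s=im[y0:y0+46,x0:x0+64]
bl=(s[...,2]-s[...,0])/(s.max(-1)+10); m=np.clip((bl-.2)/.4,0,1); m[:8]=0
from functools import partial
res=run(f,partial(carrier,z0=132.8),m,q,(x0,y0)); print('side',res[0].round(3),res[1:])
v=np.hstack([m,carrier(f,res[0],np.array((x0,y0),float),m.shape,z0=132.8)])
# top: with visible mask
im=g['color'].astype(np.float32); x0,y0=425,195; s=im[y0:y0+60,x0:x0+60]
bl=(s[...,2]-s[...,0])/(s.max(-1)+10); m=np.clip((bl-.2)/.4,0,1)
cv2.imwrite('pics/tt.png',cv2.resize(s[...,::-1].clip(0,255).astype(np.uint8),(600,600),interpolation=2))
cv2.imwrite('pics/vv.png',cv2.resize((v*255).astype(np.uint8),None,fx=6,fy=6))
e=r.sense()['eef_pos']
for F in(f,g): print(proj(F,[[e[0],e[1],154.8]]))
E
python3 run2.py
```

```text
core [24 13 12  6 57] [355.6   98.42] [ 539.4 -230.7   89. ]
core [24 17 10 12 97] [445.61 224.39] [ 541.8 -227.4   89. ]
side [ 5.41109e+02 -2.35777e+02  2.26000e-01] (np.float64(140.48936462402344), np.float32(509.6598))
[[355.66129094  73.19470932]]
[[454.39188877 222.26965738]]
```

View pics/tt.png

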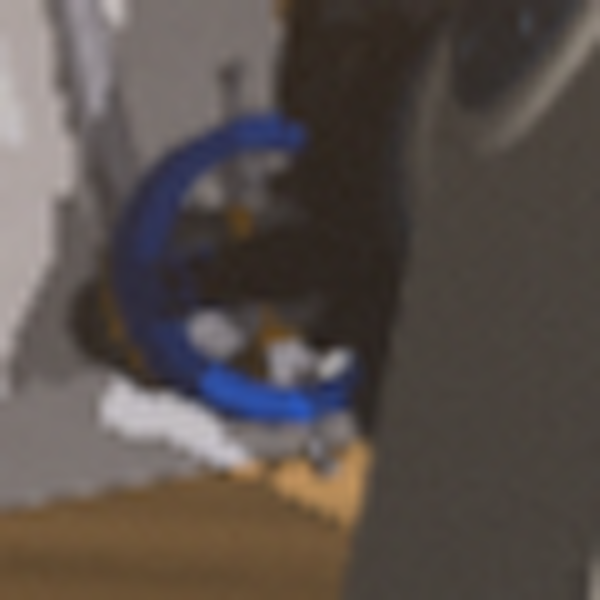

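View pics/vv.png

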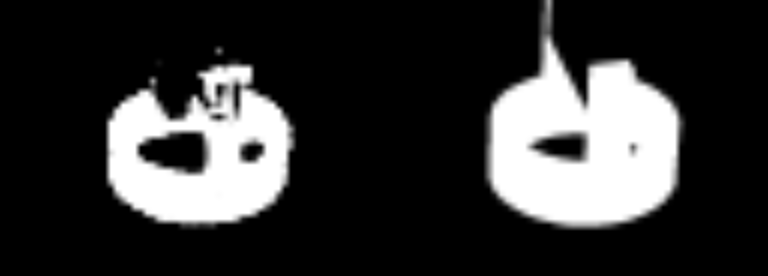

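```bash
cat > run3.py <<'E'
from fit import *
f=r.grab_frame('side');g=r.grab_frame('top')
P1,e1=tri(f,(355.6,98.42),g,(445.61,224.39)); print('core',P1.round(1),e1)
# carrier at grasp: consistent fit per camera gave xy at z0=4 -> pixel of ring top center
a=proj(f,[[605.2,170.5,26]])[0]; b=proj(g,[[608.9,174.9,26]])[0]
P0,e0=tri(f,a,g,b); print('ringtop at grasp',P0.round(1),e0)
# ring now, circle fit in top
im=g['color'].astype(np.float32); x0,y0=425,195; s=im[y0:y0+60,x0:x0+60]
bl=(s[...,2]-s[...,0])/(s.max(-1)+10); m=np.clip((bl-.2)/.4,0,1); vis=np.ones(m.shape,bool); vis[:,27:]=False; vis[:10]=False;vis[38:, :]&=True
vis[10:19,:30]=True; vis[34:44,:32]=True; vis[22:33,14:]=False
from scipy.optimize import minimize
def ann(p):
    I=np.zeros((60*S,60*S),np.float32)
    def poly(R,z): return np.round((proj(g,np.c_[p[0]+R*np.cos(th),p[1]+R*np.sin(th),0*th+z])-[x0,y0]+.5)*S).astype(np.int32)
    cv2.fillConvexPoly(I,cv2.convexHull(np.r_[poly(34,155),poly(34,133)]),1.)
    h1=np.zeros_like(I);h2=np.zeros_like(I);cv2.fillPoly(h1,[poly(26.5,155)],1.);cv2.fillPoly(h2,[poly(26.5,133)],1.)
    I[(h1>0)&(h2>0)]=0
    return cv2.resize(I,(60,60),interpolation=cv2.INTER_AREA)
best=min((minimize(lambda p:(((ann(p)-m)**2)[vis]).sum(),[541+a,-226+b],method='Nelder-Mead',options=dict(initial_simplex=[[541+a,-226+b],[545+a,-226+b],[541+a,-222+b]])) for a in(-3,0,3) for b in(-3,0,3)),key=lambda z:z.fun)
print('top',best.x,best.fun,m[vis].sum())
I=ann(best.x); v=np.hstack([m,I,m*vis,I*vis]); cv2.imwrite('pics/vt.png',cv2.resize((v*255).astype(np.uint8),(800,200)))
b=proj(g,[[*best.x,155]])[0]; a=proj(f,[[541.1,-235.8,154.8]])[0]
P2,e2=tri(f,a,g,b); print('ringtop now',P2.round(1),e2, a,b)
print('eef',r.sense()['eef_pos'])
E
python3 run3.py
```

```text
core [ 540.6 -226.3   92.2] 1.9618903880874792
ringtop at grasp [606.5 174.6  32.5] 3.021357183044833
top [ 544.9753409  -232.58991835] 54.69708251953125 79.262695
ringtop now [ 543.  -231.5  157.7] 3.4068688488007477 [355.8820429   71.46734746] [456.12470308 220.85998384]
eef [ 541.69898915 -229.12185205  128.1019431 ]
```

View pics/vt.png

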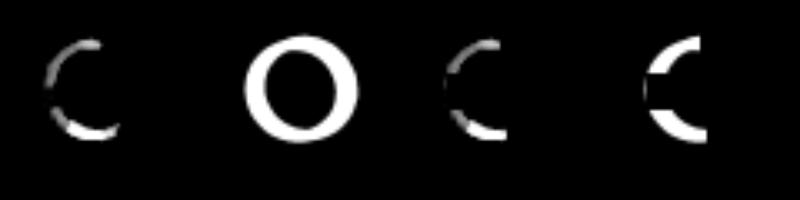

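```bash
sed -i 's#m=np.clip((bl-.2)/.4,0,1); vis#m=np.clip((bl-.08)/.12,0,1); vis#; s#^vis\[10#vis[44:]=False; vis[10#' run3.py; python3 run3.py
```

```text
core [ 540.6 -226.3   92.2] 1.9618903880874792
ringtop at grasp [606.5 174.6  32.5] 3.021357183044833
top [ 544.76427765 -229.63284691] 13.097830772399902 170.47379
ringtop now [ 543.  -228.   159.8] 2.8073293217132878 [355.8820429   71.46734746] [454.76855265 220.91813193]
eef [ 541.56905637 -229.33425897  128.00309086]
```

View pics/vt.png

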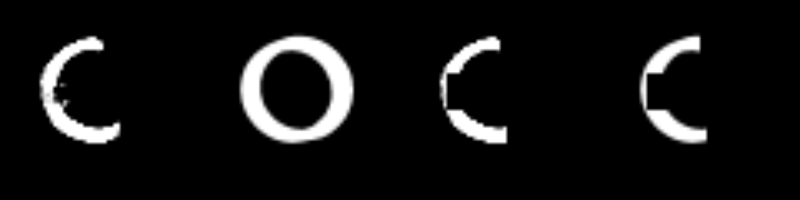

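```bash
python3 -c "
from go import *
plan([539.7,-228,92],1.79)"
```

```text
t 10.4 shift cm [ 0.18 -0.14  3.6 ] turn [-0.11  0.05  0.54] n>= 0.5772200789086747 0.05089276751542416 F [ 0.3 -0.7 -1.9] M [-0.02 -0.01  0.03] [ 541.6 -229.3  128. ] [-3.14e+00  1.00e-03  1.80e+00]
```

{"name": "drive_tool", "arguments": {
  "moves": [
    [1, [0.18, -0.14, 1.5], 0.5],
    [1, [0.18, -0.14, 3], 0.5],
    [1, [0.18, -0.14, 3.6], 0.5],
    [1, [0.18, -0.14, 3.6], 0.5],
    [1, [0.18, -0.14, 3.6], 0.5]
  ]
}}

```text
clock: 11.02
eef_pos: [540.0, -228.1, 92.2]
tcp_rot: [-3.14, 0.001, 1.791]
contact_force: [-0.2, 0.1, -2.2]
opening: 0.156
```

```bash
python3 -c "
from go import *
plan([539.7,-228,92],1.79)
f=r.grab_frame('side');save(f,'s13');g=r.grab_frame('top');save(g,'t13')
a=f['color'][65:125,320:390,::-1].astype(float);b=g['color'][195:255,425:495,::-1].astype(float)
cv2.imwrite('pics/v13.png',cv2.resize((255*(np.hstack([a,b])/255)**.6).astype(np.uint8),(800,343),interpolation=2))"
```

```text
t 11.025 shift cm [ 0.01 -0.03  0.02] turn [-0.09  0.06  0.04] n>= 0.006150510380264221 0.003948374880916484 F [-0.2  0.1 -2.2] M [-0.02 -0.    0.01] [ 540.  -228.1   92.2] [-3.140e+00  1.000e-03  1.791e+00]
```

View pics/v13.png

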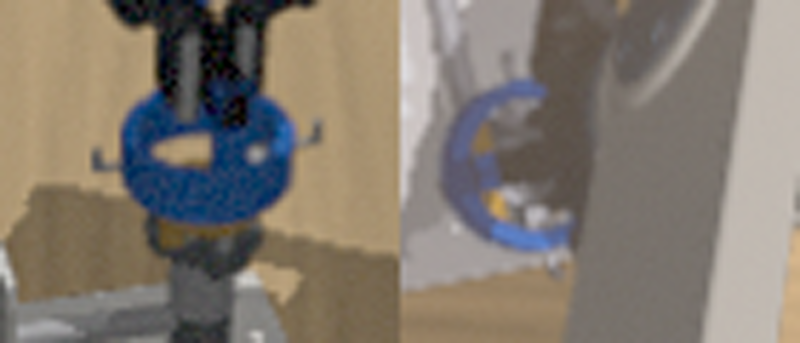

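{"name": "drive_tool", "arguments": {
  "moves": [
    [1, [0, 0, 0.3], 0],
    [1, [0, 0, 0.6], 0],
    [1, [0, 0, 0.9], 0],
    [1, [0, 0, 1.1], 0],
    [1, [0, 0, 1.2], 0],
    [1, [0, 0, 1.2], 0]
  ]
}}

```text
clock: 11.88
eef_pos: [540.1, -228.1, 80.4]
tcp_rot: [-3.14, 0.001, 1.791]
contact_force: [1.0, -0.7, -2.4]
opening: 0.151
```

```bash
python3 -c "
from go import *
plan([539.7,-228,70],1.79)
f=r.grab_frame('side');save(f,'s14')
a=f['color'][65:125,320:390,::-1].astype(float)
cv2.imwrite('pics/v14.png',cv2.resize((255*(a/255)**.6).astype(np.uint8),(600,514),interpolation=2))"
```

```text
t 11.875 shift cm [ 0.02 -0.03  1.04] turn [-0.08  0.07  0.04] n>= 0.16577382212004801 0.004079157673701302 F [ 1.  -0.7 -2.4] M [-0.06  0.01 -0.  ] [ 540.1 -228.1   80.4] [-3.140e+00  1.000e-03  1.791e+00]
```

View pics/v14.png

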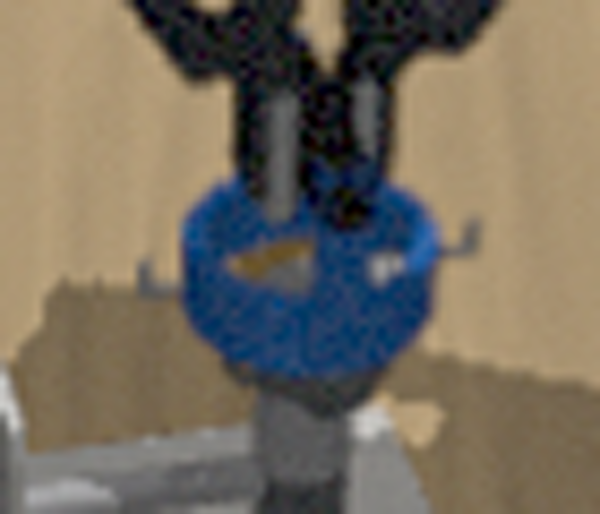

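{"name": "drive_tool", "arguments": {
  "moves": [
    [1, [0, 0, 0.2], 0],
    [1, [0, 0, 0.4], 0],
    [1, [0, 0, 0.6], 0],
    [1, [0, 0, 0.6], 0]
  ]
}}

```text
clock: 12.42
eef_pos: [540.0, -228.1, 74.2]
tcp_rot: [-3.14, 0.001, 1.791]
contact_force: [0.2, 0.3, -1.4]
opening: 0.153
```

{"name": "drive_tool", "arguments": {
  "moves": [
    [1, [0, 0, 0.2], 0],
    [1, [0, 0, 0.4], 0],
    [1, [0, 0, 0.4], 0]
  ]
}}

```text
clock: 12.8
eef_pos: [539.8, -228.0, 70.0]
tcp_rot: [-3.14, 0.001, 1.791]
contact_force: [0.4, -0.6, -2.0]
opening: 0.154
```

{"name": "drive_tool", "arguments": {
  "moves": [
    [1, [0, 0, 0.2], 0],
    [1, [0, 0, 0.4], 0],
    [1, [0, 0, 0.4], 0]
  ]
}}

```text
clock: 13.18
eef_pos: [539.9, -228.1, 66.2]
tcp_rot: [-3.14, 0.001, 1.791]
contact_force: [-1.2, 0.4, 2.7]
opening: 0.151
```

```bash
python3 -c "
from go import *
plan([539.7,-228,70],1.79)
f=r.grab_frame('side');save(f,'s15')
a=f['color'][65:125,320:390,::-1].astype(float)
cv2.imwrite('pics/v15.png',cv2.resize((255*(a/255)**.6).astype(np.uint8),(600,514),interpolation=2))"
```

```text
t 13.175 shift cm [ 0.02 -0.02 -0.38] turn [-0.1   0.06  0.04] n>= 0.0610236468453954 0.0039370709774637375 F [-1.2  0.4  2.7] M [ 0.03  0.18 -0.04] [ 539.9 -228.1   66.2] [-3.140e+00  1.000e-03  1.791e+00]
```

View pics/v15.png

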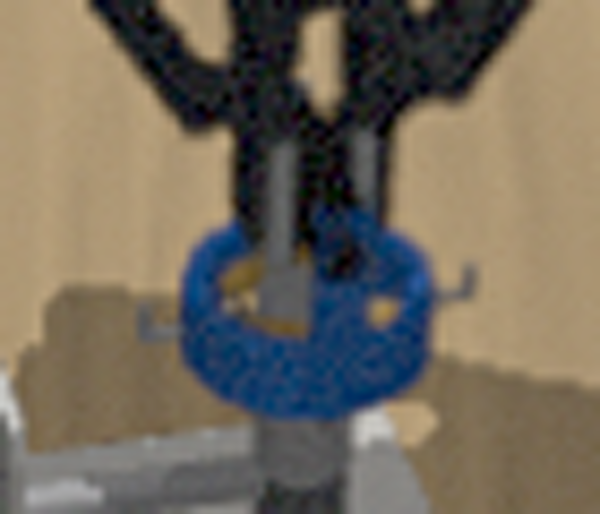

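Lugs met the channel floor at about the predicted height, through the slots and with no contact on the flange. Next I'll press about 5 mm more and start turning.

{"name": "drive_tool", "arguments": {
  "moves": [
    [1, [0, 0, 0.2], 0],
    [1, [0, 0, 0.4], 0],
    [1, [0, 0, 0.4], 0],
    [1, [0, 0, 0.4], 3],
    [1, [0, 0, 0.4], 6],
    [1, [0, 0, 0.4], 9],
    [1, [0, 0, 0.4], 12],
    [1, [0, 0, 0.4], 12]
  ]
}}

```text
clock: 14.22
eef_pos: [540.7, -228.4, 62.8]
tcp_rot: [3.142, 0.002, 1.581]
contact_force: [-0.4, -0.1, 6.4]
opening: 0.152
```

```bash
python3 -c "
from go import *
plan([539.7,-228,62],1.79)"
```

```text
t 14.225 shift cm [ 0.05 -0.1   0.08] turn [ -0.02   0.12 -12.  ] n>= 0.021592089596970027 1.1210874749225193 F [-0.4 -0.1  6.4] M [-0.02  0.1  -0.1 ] [ 540.7 -228.4   62.8] [3.142e+00 2.000e-03 1.581e+00]
```

{"name": "drive_tool", "arguments": {
  "moves": [
    [1, [0, 0, 0], 3],
    [1, [0, 0, 0], 6],
    [1, [0, 0, 0], 9],
    [1, [0, 0, 0], 11],
    [1, [0, 0, 0], 11]
  ]
}}

```text
clock: 14.85
eef_pos: [541.4, -228.9, 63.3]
tcp_rot: [3.14, 0.003, 1.388]
contact_force: [-1.7, -0.5, 6.5]
opening: 0.149
```

{"name": "drive_tool", "arguments": {
  "moves": [
    [1, [0, 0, 0], 2],
    [1, [0, 0, 0], 4],
    [1, [0, 0, 0], 5],
    [1, [0, 0, 0], 5]
  ]
}}

```text
clock: 15.35
eef_pos: [541.3, -229.2, 63.5]
tcp_rot: [3.139, 0.003, 1.301]
contact_force: [-2.2, -1.3, 5.1]
opening: 0.159
```

{"name": "drive_tool", "arguments": {
  "moves": [
    [1, [0, 0, 0.15], 2],
    [1, [0, 0, 0.15], 4],
    [1, [0, 0, 0.15], 5],
    [1, [0, 0, 0.15], 5]
  ]
}}

```text
clock: 15.85
eef_pos: [541.2, -229.5, 62.4]
tcp_rot: [3.139, 0.003, 1.214]
contact_force: [-3.6, -0.7, 7.3]
opening: 0.149
```

{"name": "drive_tool", "arguments": {
  "moves": [
    [1, [0, 0, 0.05], 2],
    [1, [0, 0, 0.05], 4],
    [1, [0, 0, 0.05], 5],
    [1, [0, 0, 0.05], 5]
  ]
}}

```text
clock: 16.35
eef_pos: [541.0, -229.8, 62.2]
tcp_rot: [3.139, 0.003, 1.127]
contact_force: [-2.7, -0.6, 7.1]
opening: 0.149
```

```bash
python3 -c "
from go import *
plan([539.7,-228,62],1.79)"
```

```text
t 16.35 shift cm [ 0.1  -0.2   0.02] turn [  0.     0.26 -38.01] n>= 0.03559955730299914 3.552588719140377 F [-2.7 -0.6  7.1] M [-0.12  0.65  0.04] [ 541.  -229.8   62.2] [3.139e+00 3.000e-03 1.127e+00]
```

{"name": "drive_tool", "arguments": {
  "moves": [
    [1, [-0.04, -0.09, 0.05], 2],
    [1, [-0.04, -0.09, 0.05], 4],
    [1, [-0.04, -0.09, 0.05], 5],
    [1, [-0.04, -0.09, 0.05], 5]
  ]
}}

```text
clock: 16.85
eef_pos: [540.6, -230.1, 62.2]
tcp_rot: [3.137, 0.003, 1.039]
contact_force: [-1.4, -0.1, 7.5]
opening: 0.153
```

{"name": "drive_tool", "arguments": {
  "moves": [
    [1, [0, 0, 0.05], 2],
    [1, [0, 0, 0.05], 4],
    [1, [0, 0, 0.05], 5],
    [1, [0, 0, 0.05], 5]
  ]
}}

```text
clock: 17.35
eef_pos: [540.6, -230.3, 62.1]
tcp_rot: [3.137, 0.003, 0.952]
contact_force: [-2.7, -0.0, 7.1]
opening: 0.154
```

```bash
python3 -c "
from go import *
plan([539.7,-228,62],1.79)"
```

```text
t 17.35 shift cm [ 0.13 -0.2   0.  ] turn [  0.05   0.32 -48.02] n>= 0.03888161223928931 4.487791429562446 F [-2.7 -0.   7.1] M [-0.1   0.65  0.06] [ 540.6 -230.3   62.1] [3.137e+00 3.000e-03 9.520e-01]
```

{"name": "drive_tool", "arguments": {
  "moves": [
    [1, [-0.05, -0.07, 0.05], 2],
    [1, [-0.05, -0.07, 0.05], 4],
    [1, [-0.05, -0.07, 0.05], 5],
    [1, [-0.05, -0.07, 0.05], 5]
  ]
}}

```text
clock: 17.85
eef_pos: [540.1, -230.5, 62.1]
tcp_rot: [3.136, 0.003, 0.865]
contact_force: [-1.6, 0.4, 7.0]
opening: 0.152
```

{"name": "drive_tool", "arguments": {
  "moves": [
    [1, [0, 0, 0.05], 2],
    [1, [0, 0, 0.05], 4],
    [1, [0, 0, 0.05], 5],
    [1, [0, 0, 0.05], 5]
  ]
}}

```text
clock: 18.35
eef_pos: [540.0, -230.6, 61.9]
tcp_rot: [3.136, 0.002, 0.777]
contact_force: [-2.3, 0.1, 7.4]
opening: 0.157
```

```bash
python3 -c "
from go import *
plan([539.7,-228,62],1.79)
f=r.grab_frame('side');save(f,'s16')
a=f['color'][65:125,320:390,::-1].astype(float)
cv2.imwrite('pics/v16.png',cv2.resize((255*(a/255)**.6).astype(np.uint8),(600,514),interpolation=2))"
```

```text
t 18.35 shift cm [ 0.16 -0.2  -0.01] turn [  0.07   0.36 -58.02] n>= 0.04116420293624045 5.422831839090563 F [-2.3  0.1  7.4] M [0.11 0.63 0.06] [ 540.  -230.6   61.9] [3.136e+00 2.000e-03 7.770e-01]
```

View pics/v16.png

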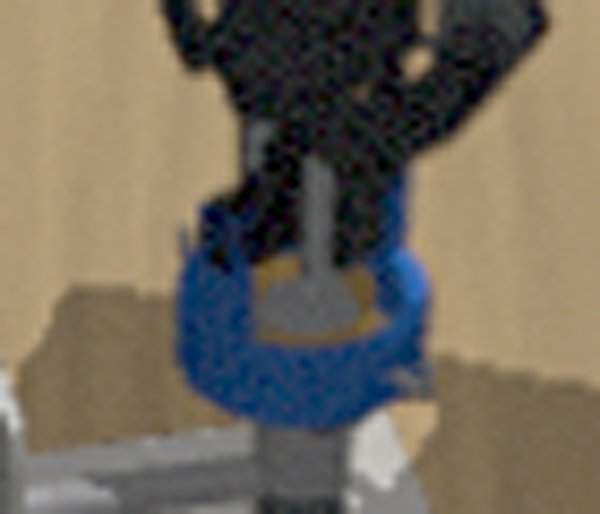

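The carrier is turning with the gripper, about 58° so far, and the flange shows inside the ring. Carrying on.

{"name": "drive_tool", "arguments": {
  "moves": [
    [1, [-0.07, -0.06, 0.05], 2],
    [1, [-0.07, -0.06, 0.05], 4],
    [1, [-0.07, -0.06, 0.05], 5],
    [1, [-0.07, -0.06, 0.05], 5]
  ]
}}

```text
clock: 18.9
eef_pos: [539.4, -230.8, 61.9]
tcp_rot: [3.135, 0.001, 0.69]
contact_force: [-1.6, 0.2, 6.9]
opening: 0.155
```

{"name": "drive_tool", "arguments": {
  "moves": [
    [1, [0, 0, 0.05], 2],
    [1, [0, 0, 0.05], 4],
    [1, [0, 0, 0.05], 5],
    [1, [0, 0, 0.05], 5]
  ]
}}

```text
clock: 19.4
eef_pos: [539.0, -231.0, 61.6]
tcp_rot: [3.135, 0.002, 0.603]
contact_force: [-3.8, -1.8, 6.9]
opening: 0.159
```

```bash
python3 -c "
from go import *
plan([539.7,-228,62],1.79)"
```

```text
t 19.4 shift cm [ 0.23 -0.21 -0.04] turn [ 6.000e-02  4.000e-01 -6.802e+01] n>= 0.05053631630592269 6.35699800505708 F [-3.8 -1.8  6.9] M [-0.02  0.85  0.09] [ 539.  -231.    61.6] [3.135e+00 2.000e-03 6.030e-01]
```

{"name": "drive_tool", "arguments": {
  "moves": [
    [1, [-0.1, -0.02, 0.05], 1],
    [1, [-0.1, -0.02, 0.05], 2.5],
    [1, [-0.1, -0.02, 0.05], 4],
    [1, [-0.1, -0.02, 0.05], 4]
  ]
}}

```text
clock: 19.9
eef_pos: [538.3, -231.2, 61.3]
tcp_rot: [3.135, 0.0, 0.532]
contact_force: [1.1, 3.0, 1.6]
opening: 0.148
```

{"name": "drive_tool", "arguments": {
  "moves": [
    [1, [0, 0, 0.05], 2],
    [1, [0, 0, 0.05], 4],
    [1, [0, 0, 0.05], 4]
  ]
}}

```text
clock: 20.27
eef_pos: [538.4, -231.0, 60.7]
tcp_rot: [3.135, -0.0, 0.462]
contact_force: [-1.4, 2.5, 3.5]
opening: 0.153
```

```bash
python3 -c "
from go import *
plan([539.7,-228,62],1.79)"
```

```text
t 20.275 shift cm [ 0.25 -0.21 -0.13] turn [  0.1    0.37 -76.09] n>= 0.05614318591992614 7.111645777916573 F [-1.4  2.5  3.5] M [ 0.53 -0.01  0.13] [ 538.4 -231.    60.7] [ 3.135 -0.     0.462]
```

The force fell from about 9 N to about 4 N at yaw 0.53, about 72° in, so the lugs dropped into the notches. I'll back off a touch from the end stop and check before opening.

{"name": "drive_tool", "arguments": {
  "moves": [
    [1, [0, 0, 0], -1],
    [1, [0, 0, -0.05], -2],
    [1, [0, 0, -0.08], -2],
    [1, [0, 0, -0.08], -2]
  ]
}}

```text
clock: 20.78
eef_pos: [538.5, -230.9, 61.5]
tcp_rot: [3.135, -0.0, 0.497]
contact_force: [1.9, 3.2, 1.3]
opening: 0.149
```

```bash
python3 -c "
from go import *
plan([539.7,-228,62],1.79)
f=r.grab_frame('side');save(f,'s17')
a=f['color'][65:125,320:390,::-1].astype(float)
cv2.imwrite('pics/v17.png',cv2.resize((255*(a/255)**.6).astype(np.uint8),(600,514),interpolation=2))"
```

```text
t 20.775 shift cm [ 0.24 -0.2  -0.05] turn [  0.12   0.37 -74.1 ] n>= 0.05058414443003381 6.925326556720806 F [1.9 3.2 1.3] M [ 0.73 -0.3  -0.02] [ 538.5 -230.9   61.5] [ 3.135 -0.     0.497]
```

View pics/v17.png

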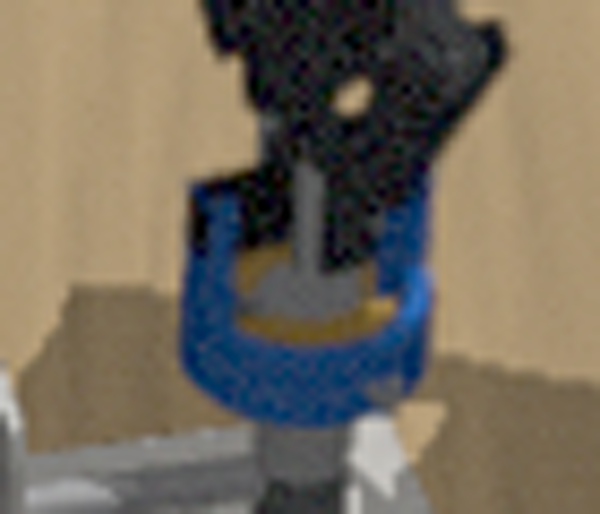

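{"name": "drive_tool", "arguments": {
  "moves": [
    [1, [0.07, -0.04, 0], 0],
    [1, [0.07, -0.04, 0], 0],
    [0.8, [0.07, -0.04, 0], 0],
    [0.7, [0.07, -0.04, 0], 0],
    [0.6, [0.07, -0.04, 0], 0],
    [0.4, [0.07, -0.04, 0], 0],
    [0.2, [0.07, -0.04, 0], 0],
    [0, [0.07, -0.04, 0], 0],
    [0, [0.07, -0.04, 0], 0],
    [0, [0.07, -0.04, 0], 0],
    [0, [0.07, -0.04, 0], 0]
  ]
}}

```text
clock: 22.2
eef_pos: [539.0, -230.3, 61.5]
tcp_rot: [3.135, -0.0, 0.497]
contact_force: [-0.3, -0.5, 0.3]
opening: 0.999
```

```bash
python3 -c "
from go import *
plan([539.7,-228,160],1.79)
f=r.grab_frame('side');save(f,'s18')
a=f['color'][45:125,310:400,::-1].astype(float)
cv2.imwrite('pics/v18.png',cv2.resize((255*(a/255)**.6).astype(np.uint8),(675,600),interpolation=2))"
```

```text
t 22.2 shift cm [ 0.17 -0.1  -9.85] turn [  0.12   0.37 -74.1 ] n>= 1.57583371270885 6.925396188059915 F [-0.3 -0.5  0.3] M [0.02 0.01 0.02] [ 539.  -230.3   61.5] [ 3.135 -0.     0.497]
```

View pics/v18.png

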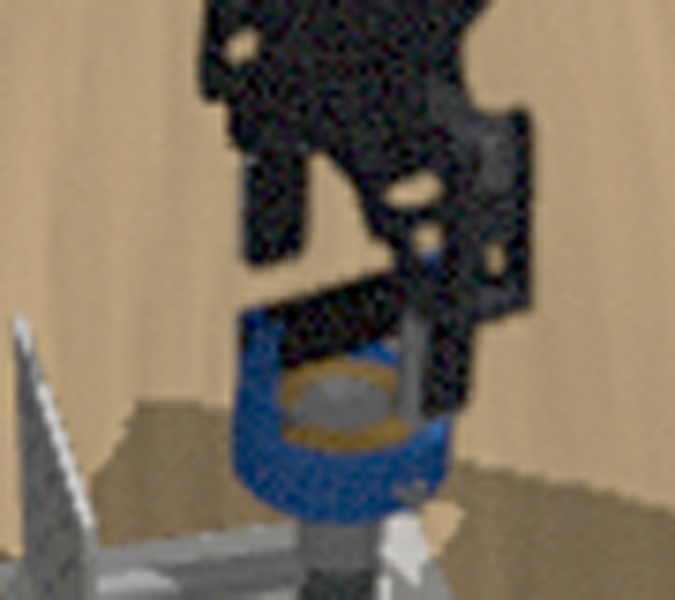

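{"name": "drive_tool", "arguments": {
  "moves": [
    [0, [0, 0, -1], 0],
    [0, [0, 0, -3], 0],
    [0, [0, 0, -7], 0],
    [0, [0, 0, -12], 0],
    [0, [0, 0, -16], 0],
    [0, [-6, 0, -18], 0],
    [0, [-12, 0, -18], 0],
    [0, [-18, 0, -18], 0],
    [0, [-18, 0, -18], 0]
  ]
}}

```text
clock: 23.38
eef_pos: [377.1, -316.3, 242.5]
tcp_rot: [3.134, 0.0, 0.493]
contact_force: [0.3, 0.3, 0.1]
opening: 1.001
```

```bash
python3 -c "
from go import *
plan([539.7,-228,160],1.79)
f=r.grab_frame('side');save(f,'s19');g=r.grab_frame('top');save(g,'t19')
a=f['color'][65:135,305:400,::-1].astype(float);b=g['color'][185:255,400:495,::-1].astype(float)
cv2.imwrite('pics/v19.png',cv2.resize((255*(np.hstack([a,b])/255)**.6).astype(np.uint8),(800,295),interpolation=2))"
```

```text
t 23.375 shift cm [18.51 -0.15  8.24] turn [  0.1    0.43 -74.33] n>= 3.2413543049773397 6.946327952280577 F [0.3 0.3 0.1] M [ 0.02 -0.03  0.03] [ 377.1 -316.3  242.5] [3.134 0.    0.493]
```

View pics/v19.png

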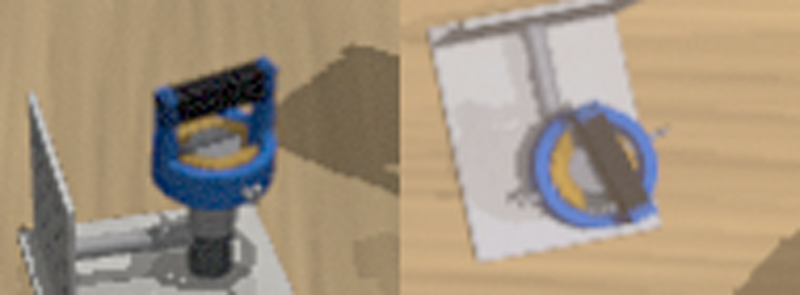

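View pics/s19.png

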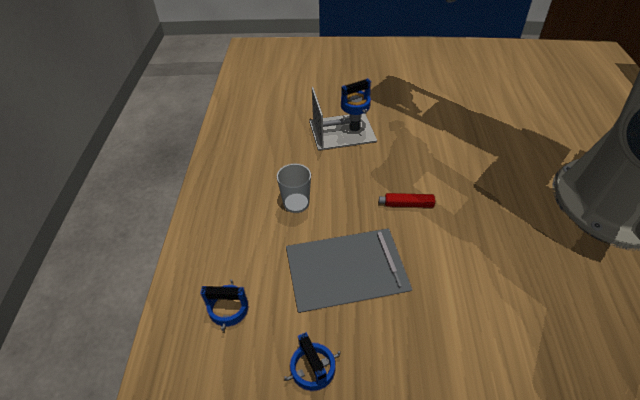

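```bash
python3 -c "
from fit import *
from functools import partial
f=r.grab_frame('side')
x0,y0=322,66
s=f['color'][y0:y0+58,x0:x0+66].astype(np.float32)
bl=(s[...,2]-s[...,0])/(s.max(-1)+10); m=np.clip((bl-.1)/.25,0,1)
for z in (61,64,67,70,73):
  R=run(f,partial(carrier,z0=z),m,[540,-228,.5-1.5708],(x0,y0)); print(z,R[0].round(2),R[1],R[2])
  if z==67: v=np.hstack([m,carrier(f,R[0],np.array((x0,y0),float),m.shape,z0=67)]); cv2.imwrite('pics/v20.png',cv2.resize((v*255).astype(np.uint8),None,fx=6,fy=6,interpolation=0))
"
```

```text
61 [ 539.4  -243.72   -0.98] 165.95286560058594 484.7719
64 [ 539.51 -239.84   -0.98] 168.3365478515625 484.7719
67 [ 539.98 -235.25   -0.98] 171.97274780273438 484.7719
70 [ 540.38 -231.01   -0.98] 174.78749084472656 484.7719
73 [ 540.83 -226.5    -0.98] 179.67507934570312 484.7719
```

View pics/v20.png

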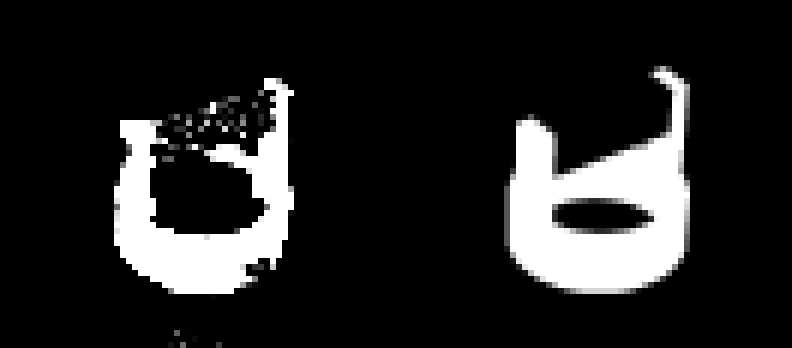

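```bash
python3 -c "
from fit import *
f=r.grab_frame('side');g=r.grab_frame('top')
out=[]
for F,x0,y0 in((f,330,70),(g,420,200)):
  im=F['color'][y0:y0+50,x0:x0+50,::-1].astype(float); im=cv2.resize((255*(im/255)**.6).astype(np.uint8),(400,400),interpolation=2)
  im2=im.copy()
  q=(540.6,-226.3,.49-np.pi/2); z0=70.
  def ln(P,c,closed=True):
    p=((proj(F,place(P+[0,0,z0],q))-[x0,y0]+.5)*8).round().astype(np.int32); cv2.polylines(im2,[p],closed,c,1)
  ln(circ(34,22),(0,0,255));ln(circ(34,0),(0,0,255));ln(np.array([[-7,-33.5,60],[7,-33.5,60],[7,33.5,60],[-7,33.5,60.]]),(0,255,0)); ln(np.array([[34,0,12],[46,0,12],[46,0,20.]]),(255,255,0),False);ln(np.array([[-34,0,12],[-46,0,12],[-46,0,20.]]),(255,255,0),False)
  out.append(np.vstack([im,im2]))
o=np.hstack(out); cv2.imwrite('pics/v21.png',cv2.resize(o,(600,600)))
"
```

```text
(no output)
```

View pics/v21.png

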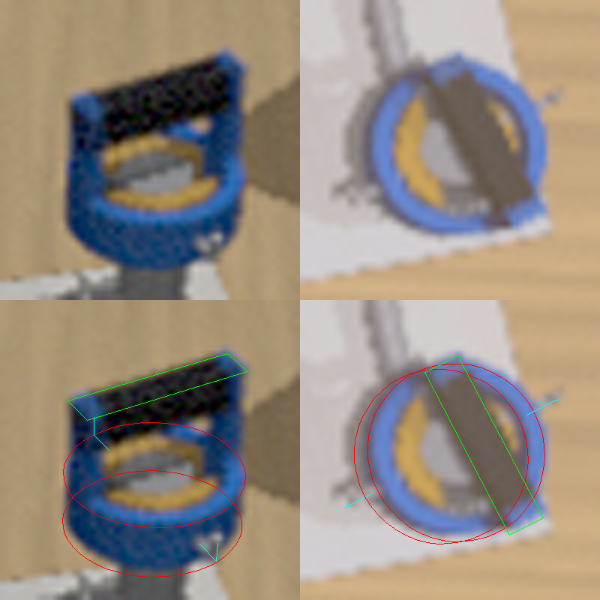

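Side overlay agrees with a level carrier, but the top overlay shows a small ring/bar mismatch. I'll fit the tilt explicitly and compare with the pre-grasp picture as a control.

```bash
cat > tilt.py <<'E'
from fit import *
from scipy.spatial.transform import Rotation as Ro
def render(F,q,org,shape):
    # q: x,y,z0(underside),yaw,tilt about own x, tilt about own y ; returns blue, black
    h,w=shape; L=np.zeros((h*S,w*S),np.uint8)
    R=Ro.from_euler('ZXY',[q[3],q[4],q[5]]).as_matrix()
    T=lambda P:(P@R.T)+[q[0],q[1],q[2]]
    pr=lambda P:np.round((proj(F,T(P))-org+.5)*S).astype(np.int32)
    cv2.fillConvexPoly(L,cv2.convexHull(np.r_[pr(circ(34,0)),pr(circ(34,22))]),1)
    a=np.zeros_like(L);b=np.zeros_like(L)
    cv2.fillPoly(a,[pr(circ(26.5,22))],1);cv2.fillPoly(b,[pr(circ(26.5,0))],1); L[(a&b)>0]=0
    cam=np.array(F['pose'])[:3,3]
    it=[(box(-7,7,26.5,33.5,20,60),1),(box(-7,7,-33.5,-26.5,20,60),1),(box(-7,7,-26.5,26.5,42,60),2)]
    it.sort(key=lambda i:-np.linalg.norm(T(i[0]).mean(0)-cam))
    for P,v in it: cv2.fillConvexPoly(L,cv2.convexHull(pr(P)),v)
    f=lambda k:cv2.resize((L==k).astype(np.float32),(w,h),interpolation=cv2.INTER_AREA)
    return f(1),f(2)
def masks(F,im,o,w,h,thr):
    s=im[o[1]:o[1]+h,o[0]:o[0]+w].astype(np.float32)
    bl=(s[...,2]-s[...,0])/(s.max(-1)+25); blue=np.clip((bl-.15)/.25,0,1)
    dark=np.clip((thr-s.max(-1))/15,0,1)*(1-blue)
    return blue,dark
def fit(views,q0,side_w=1.):
    M=[(F,o,masks(F,im,o,w,h,thr)) for F,im,o,w,h,thr in views]
    sc=np.array([3,3,3,.05,.05,.05])
    def cost(p):
        # p: 6 pose (scaled) + 2 px shift for top cam (calibration)
        q=np.array(q0)+p[:6]*sc; c=0
        for k,(F,o,(b,d)) in enumerate(M):
            sh=p[6:8] if k else np.zeros(2)
            B,D=render(F,q,np.array(o,float)-sh,b.shape)
            wt=np.clip(B+D+0,0,1)
            c+=((B-b)**2).sum()+ .7*((D-d)**2)[cv2.dilate(D,np.ones((3,3)))>0].sum()
        return c
    x=np.zeros(8)
    for i in range(4):
        m=minimize(cost,x,method='Powell',options=dict(xtol=.02,ftol=1e-4)); x=m.x
        m=minimize(cost,x,method='Nelder-Mead',options=dict(maxiter=900,xatol=.01,fatol=.01)); x=m.x
    return np.array(q0)+x[:6]*sc,x[6:],m.fun
E
python3 - <<'E'
from tilt import *
f=r.grab_frame('side');g=r.grab_frame('top')
rd=lambda n:cv2.imread('pics/%s.png'%n)[:,:,::-1]
q,s,c=fit([(f,rd('side0'),(290,225),70,72,60),(g,rd('top0'),(250,172),50,46,75)],[607,173,4,.15,0,0]); print('start',q.round(3),s.round(2),c)
q,s,c=fit([(f,rd('s19'),(328,70),56,52,55),(g,rd('t19'),(420,200),52,44,75)],[540.6,-227,69,.49-np.pi/2,0,0]); print('end',q.round(3),s.round(2),c)
E
```

```text
start [ 6.05444e+02  1.70986e+02  3.92900e+00  1.21000e-01  4.00000e-03
 -4.00000e-03] [-1.48 -1.39] 129.34512329101562
end [ 5.41417e+02 -2.31986e+02  7.34370e+01 -1.04300e+00 -4.90000e-02
 -1.22000e-01] [ 0.01 -0.77] 252.89585876464844
```

Run:
```python
from tilt import *
f=r.grab_frame('side');g=r.grab_frame('top')
rd=lambda n:cv2.imread('pics/%s.png'%n)[:,:,::-1]
V=[(f,rd('s19'),(328,70),56,52,55),(g,rd('t19'),(420,200),52,44,75)]
qq=[([541.4,-232,73.4,-1.043,-.049,-.122],(0,-.77))]
M=[(F,o,masks(F,im,o,w,h,t)) for F,im,o,w,h,t in V]
sc=np.array([3,3,3,.05])
def cost(p):
    q=np.r_[np.array([540.6,-230,68,-1.05])+p[:4]*sc,0,0];c=0
    for k,(F,o,(b,d)) in enumerate(M):
        B,D=render(F,q,np.array(o,float)-(p[4:6] if k else 0),b.shape); c+=((B-b)**2).sum()+.7*((D-d)**2)[cv2.dilate(D,np.ones((3,3)))>0].sum()
    return c
best=None
for z in(-1,0,1.5):
    x=np.array([0,0,z,0,-.5,-1.])
    for i in range(3):
        x=minimize(cost,x,method='Powell').x; m=minimize(cost,x,method='Nelder-Mead',options=dict(maxiter=800));x=m.x
    if best is None or m.fun<best.fun:best=m
x=best.x;q0=np.r_[np.array([540.6,-230,68,-1.05])+x[:4]*sc,0,0];print('level',q0.round(2),x[4:].round(2),best.fun)
qq.append((q0,x[4:]))
rows=[]
for q,s in qq:
  ims=[]
  for k,(F,o,(b,d)) in enumerate(M):
    B,D=render(F,q,np.array(o,float)-(np.array(s) if k else 0),b.shape)
    im=V[k][1][o[1]:o[1]+b.shape[0],o[0]:o[0]+b.shape[1],::-1].astype(float); im=(255*(im/255)**.6).astype(np.uint8)
    im=cv2.resize(im,(392,290),interpolation=2)
    for X,c in((B,(0,0,255)),(D,(0,255,0))):
        cn,_=cv2.findContours((cv2.resize(X,(392,290))>.5).astype(np.uint8),cv2.RETR_LIST,cv2.CHAIN_APPROX_NONE); cv2.drawContours(im,cn,-1,c,1)
    ims.append(im)
  rows.append(np.hstack(ims))
cv2.imwrite('pics/v22.png',np.vstack(rows))
```

```text
level [ 540.69 -232.99   67.67   -1.05    0.      0.  ] [-1.8  -1.02] 336.513671875
```

View pics/v22.png

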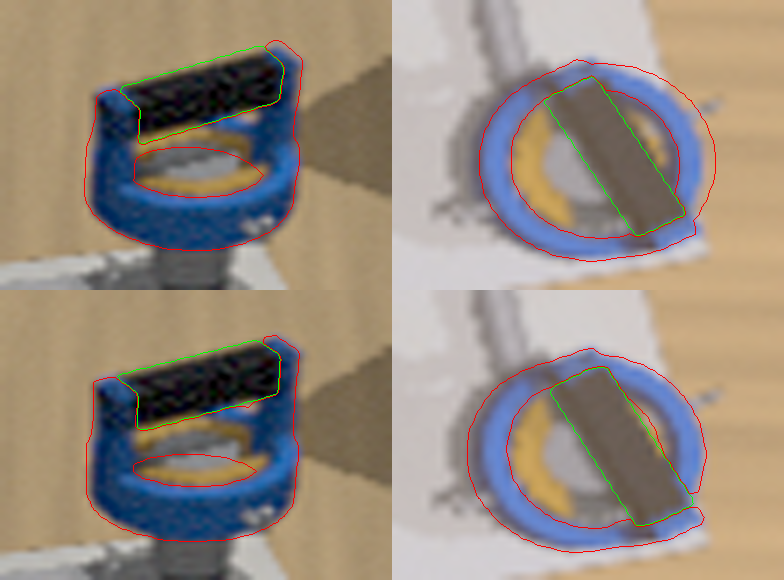

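Run:
```python
from tilt import *
f=r.grab_frame('side');g=r.grab_frame('top')
rd=lambda n:cv2.imread('pics/%s.png'%n)[:,:,::-1]
def ov(F,img,q,sh,x0,y0,n=50):
    im=img[y0:y0+n,x0:x0+n,::-1].astype(float); im=cv2.resize((255*(im/255)**.5).astype(np.uint8),(400,400),interpolation=2); k=400/n
    R=Ro.from_euler('ZXY',q[3:6]).as_matrix()
    def ln(P,c,cl):
        p=((proj(F,np.array(P,float)@R.T+q[:3])+sh-[x0,y0]+.5)*k).round().astype(np.int32); cv2.polylines(im,[p],cl,c,1)
    ln(circ(34,22),(0,0,255),1);ln(circ(26.5,22),(0,0,255),1)
    ln([[-7,-33.5,60],[7,-33.5,60],[7,33.5,60],[-7,33.5,60]],(0,255,0),1)
    for s in(1,-1): ln([[s*34,0,9],[s*46,0,9],[s*46,0,20]],(255,255,0),0)
    return im
z=np.zeros(2);sh=np.array([-1.48,-1.39])
A=[ov(f,rd('side0'),[605.4,171,4,.121,0,0],z,300,235),ov(g,rd('top0'),[605.4,171,4,.121,0,0],sh,250,170)]
cv2.imwrite('pics/v23.png',np.hstack(A))
L=[540.7,-233,67.7,-1.05,0,0]; T=[540.7,-233,67.7,-1.05,0,-.12]
B=[ov(f,rd('s19'),L,z,330,70),ov(g,rd('t19'),L,sh,422,200),ov(f,rd('s19'),T,z,330,70),ov(g,rd('t19'),T,sh,422,200)]
cv2.imwrite('pics/v24.png',cv2.resize(np.vstack([np.hstack(B[:2]),np.hstack(B[2:])]),(600,600)))
```

```text
(no output)
```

View pics/v23.png

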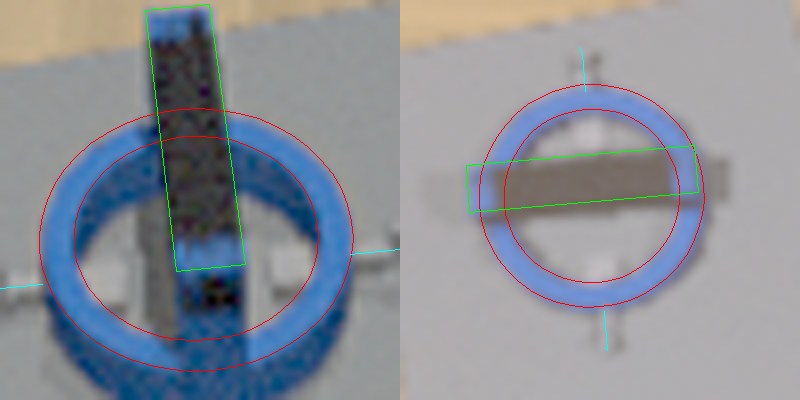

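View pics/v24.png

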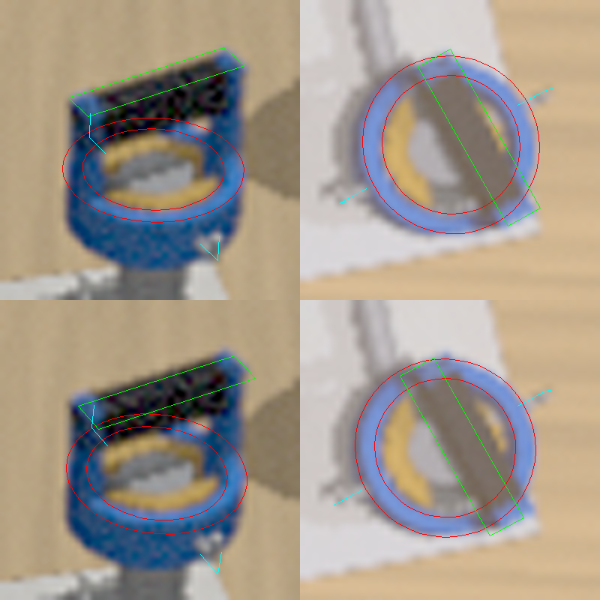

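With the calibration shift from the start picture, the level model fits ring, bar and hooks in both views. The tilted model visibly doesn't fit. The cup, scriber and file handle are unmoved, so I'm handing in.

```bash
python3 -c "
from rig import r
s=r.sense();print(s['clock'],s['contact_force']);print(r.sign_off())"
```

```text
23.925 [0.04020259 0.56511665 0.27422261]
the job is handed in; nothing more can be done
None
```

The carrier is hanging on the bayonet post with its lugs in the locking notches. I let go, backed the arm clear and handed the job in at about 24 s.

- **Carrier:** I used the one on the mat, the farthest right of the three look-alikes.
- **First grasp:** It closed on empty air above the bar. The arm's z reading was about 40 mm lower than what the cameras showed. I corrected for that by sight, and the second grasp held, with about 13 mm between the pads.
- **Fitting:** The lugs went down through the slots with no contact force and met the channel floor at the height I expected. I turned the carrier clockwise while pressing with about 7 to 9.5 N.
- **Locking:** Between 68° and 72° the vertical force fell to about 4 N. Turning 4° further met some resistance, probably the end stop, so I eased back 2° before opening the gripper. The highest sideways force I read was about 4 N.

**Last checks:**
- The wrist force was about zero, and the cup, scriber and file handle looked to be where they started.
- An automatic shape fit suggested a tilt of about 0.12 rad. I don't trust it because it ignores the post blocking part of the view, and its top-view match was poor.
- Overlaying the expected shape on both camera views fits a level carrier at notch height within a pixel or two, and a tilted one does not fit. The force drop and the height at release also point to both lugs being seated.
- The two cameras disagree by about 3 to 5 mm, so the pictures can't rule out a tilt of a degree or two.

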